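Load the round-bottom flasks into the heating blocks

ROBOT

A 6-joint arm with a two-finger parallel gripper is mounted at the origin on the work surface. World frame = base frame: x ahead of the robot, y to its left, z up, the work surface at z = 0. Lengths are in m, angles in rad, forces in N, time in s.
With the tool pointing down it reaches from about 0.375 to 0.9 m from the base axis. Payload 3.1 kg.
Tool frame: the origin (TCP) lies at the very end of the fingers, on their centre line; the grasp point (between the pads) lies 19 mm behind it; z points along the fingers, y is the direction in which the jaws open and shut (so a half turn about z gives the same grasp; the last joint's range is limited). The gripper opens to 87 mm and grips with 3 to 60 N. Pads are 19 mm wide; open, the fingers measure 117 mm over their backs; the gripper's body (75 mm by 190 mm) begins 51 mm behind the grasp point.
Start: joints at [0.993, 0.527, 1.433, -0, 1.181, -0.178], TCP at [0.243, 0.576, 0.223] pointing down, gripper open.
Joint ranges: [-3.08, 3.08], [-0.75, 2.2], [0.22, 2.44], [-1.43, 4.57], [0, 2.65], [-2.85, 2.85]. Speed limits (rad/s): [2.79, 2.79, 3.14, 3.14, 3.14, 3.14].

INTERFACE

Orientations are given as a unit quaternion [x, y, z, w].
In Python, from rig import robot gives the robot as it stands. The module is installed in compiled form; this text tells all that it offers.
- The arm moves only by the tool send_rows, never from a script. Its argument "deltas" is a list of rows, each an object of numbers: "tx", "ty", "tz": the shift along the tool's x, y, z in cm; "rx", "ry", "rz": the turn, a rotation vector about the tool's x, y, z in rad. A call has 1 to 5 rows; each row is the pose to reach, as a shift and turn from the pose commanded when the call began, along the tool's axes at that moment; what a row does not reach only later rows make up. A row lasts 1/12 s, in which the tool goes at most 41.7 mm and 7.16 degrees, less where a joint would pass 70% of its speed; a pose out of reach is approached as far as the arm can. A call with a gripper value outside its range is refused whole. "claw" is the finger opening in cm, from 0 to 8.7, set as the call begins (left out, the last holds). The fingers move at their own pace and stop on an object; "squeeze" is the grip in N (left out, the last holds). Time passes only in rows, so rows that repeat a pose let the fingers close. It gives the time, the measured TCP pose, the force and the opening at its end, in the units of the state.
- robot.get_obs(): the state, without advancing time (a new reading comes with each control period).
- robot.camera(name): name is "scene" or "top"; returns a dict with "color" (480x640x3 uint8, red, green, blue), "z_map" (480x640 float32, m along the optical axis (not along the pixel's ray), 0 where there is no reading), "intrinsics" (3x3 intrinsics, pixels), "distortion" ([k1, k2, p1, p2, k3] as OpenCV has them; the pictures are not rectified), "R" (3x3) and "t" (3): a world point X has camera coordinates R X + t. Camera axes: x right, y down, z forward; pixel columns grow to the right and rows downward; lengths in m; the calibration is good to about 2 mm. A picture is of the moment at which its call begins.
- robot.hand_in(): hands the job in, once; it reports no verdict.
Trained networks look in the newest picture that a camera, given by its name, has taken for a name from the list of things; names that differ only in an ending like _2 or _b are one class to them, and where a whole thing is asked for, a point or a joint stands for the part that bears it (a point fixed in the world has none). Each returns a list of dicts, best first, with "p" (0 to 1); they miss things now and then, are a little off and sometimes report something else, mostly with a low value. They report only what shows in the picture. A call takes as long as a camera call.
- robot.outline_of(label, camera): "pixels" (480x640 bool, what is visible of it) and "xy" ([column, row] in pixels, amid what is visible of it).
- robot.tip_of(label, camera): "xy" ([column, row] in pixels: a listed point, or the origin of a listed thing).
The state is a dict: "time": time; "q": joint angles; "joint_velocities": joint speeds; "joint_torque": joint torques, N m; "position": TCP position; "tool_rot": TCP orientation; "ft_force": force on the tool from outside, world axes, zero at the start; "moment": the same for the moment, N m; "grip_width": finger opening in m.
Only numpy, scipy, OpenCV 4.12 (cv2) and the standard library are available. Lean on these libraries where they do the work, as an engineer would, in place of code of your own. Each camera call takes 0.05 s, during which the arm holds its last target.

TASK

Set up the heating stirrer: pick out the three round-bottom flasks from the glassware on the bench and put each one into the heating block whose well fits its size, standing upright and fully down in the well. Keep them upright, set them down gently, and leave the other glassware where it stands.

Things in the scene. Friction and masses are not known exactly. Their poses are not given: they have to be found in the camera images.
- flask_large: The large round-bottom glass flask: clear ball 85 mm across, straight open neck 28 mm across (31 mm at the thin rim), bare for 45 mm below its frosted mouth: grip it there. 142 mm tall, 140 g, bottom-heavy. It starts upright in a loose cork ring 104 mm across, 28 mm high. Origin: lowest point of the ball, 16 mm above the bench at the start; z up the neck.
- flask_medium: The medium round-bottom glass flask: clear ball 64 mm across, straight open neck 28 mm across (31 mm at the thin rim), bare for 45 mm below its frosted mouth: grip it there. 120 mm tall, 80 g, bottom-heavy. It starts upright in a loose cork ring 84 mm across, 25 mm high. Origin: lowest point of the ball, 16 mm above the bench at the start; z up the neck.
- flask_small: The small round-bottom glass flask: clear ball 51 mm across, straight open neck 25 mm across (28 mm at the thin rim), bare for 45 mm below its frosted mouth: grip it there. 105 mm tall, 50 g, bottom-heavy. It starts upright in a loose cork ring 74 mm across, 25 mm high. Origin: lowest point of the ball, 18 mm above the bench at the start; z up the neck.
- block_large: Heating block for the large flask: aluminium disc 116 mm across, 45 mm high, fixed on one of the stirrer's plates. The three blocks differ only in the round-bottomed well in the top; this one fits a ball of 85 mm, its bevelled mouth is 93 mm wide. With the flask fully home, its lowest point is 7.5 mm above the block's underside. Origin: centre of the underside, 70 mm above the bench; z up.
- block_medium: Heating block for the medium flask: aluminium disc 116 mm across, 45 mm high, fixed on one of the stirrer's plates. The three blocks differ only in the round-bottomed well in the top; this one fits a ball of 64 mm, its bevelled mouth is 72 mm wide. With the flask fully home, its lowest point is 13 mm above the block's underside. Origin: centre of the underside, 70 mm above the bench; z up.
- block_small: Heating block for the small flask: aluminium disc 116 mm across, 45 mm high, fixed on one of the stirrer's plates. The three blocks differ only in the round-bottomed well in the top; this one fits a ball of 51 mm, its bevelled mouth is 59 mm wide. With the flask fully home, its lowest point is 18 mm above the block's underside. Origin: centre of the underside, 70 mm above the bench; z up.
- stirrer: The three-place heating stirrer: a long low white box, 150 x 420 mm and 63 mm high, with three round white plates in a row along its y axis, 137 mm apart, tops 70 mm above the bench; knobs on the side that faces the robot. Fixed. Origin: under its centre on the bench; y along its length.
- conical: A conical glass flask, flat-bottomed, 83 mm across at the base, 140 mm tall, neck 33 mm. Not part of the job. Origin: centre of its underside.
- beaker: A glass beaker, 62 mm across, 84 mm tall. Not part of the job. Origin: centre of its underside.
- bottle: A brown glass jar with a blue screw cap and blank label, 72 mm across, 150 mm tall, standing at one side. Not part of the job. Origin: centre of its underside.

How it is judged:
At the end, for the whole second after the job is handed in: Each of the three round-bottom flasks stands in the heating block of its own size: its lowest point within 10 mm sideways of the block's centre and within 4 mm of its seated height, neck within about 11 degrees of upright, released and at rest (horizontal distance between flask_large and block_large below 0.01 m and z of flask_large in the frame of block_large between 0.0035 and 0.0115 m and angle between each of flask_large, flask_medium, flask_small's own z axis and vertical below 0.2 rad and linear speed of each of flask_large, flask_medium, flask_small below 0.03 m/s and angular speed of each of flask_large, flask_medium, flask_small below 0.3 rad/s and contact force between the fingers and flask_large below 0.05 N and horizontal distance between flask_medium and block_medium below 0.01 m and z of flask_medium in the frame of block_medium between 0.009 and 0.017 m and contact force between the fingers and flask_medium below 0.05 N and horizontal distance between flask_small and block_small below 0.01 m and z of flask_small in the frame of block_small between 0.014 and 0.022 m and contact force between the fingers and flask_small below 0.05 N); the robot touches nothing.
It fails at once if the conical flask, the beaker or the brown jar is pushed more than 30 mm from its place or tipped (distance of any of conical, beaker, bottle from where it was at the start of the episode above 0.03 m or angle between any of conical, beaker, bottle's own z axis and vertical above 0.5 rad).
It fails at once if a round-bottom flask is tipped over (more than about 50 degrees from upright) (angle between any of flask_large, flask_medium, flask_small's own z axis and vertical above 0.9 rad).
It fails at once if a round-bottom flask is rammed onto a block (contact above 80 N) (contact force between any of flask_large, flask_medium, flask_small and block_large above 80 N or contact force between any of flask_large, flask_medium, flask_small and block_medium above 80 N or contact force between any of flask_large, flask_medium, flask_small and block_small above 80 N).
It fails at once if a flask is dropped into its block from more than about 12 mm (it reaches the last 12 mm above its seat faster than 0.5 m/s) ((horizontal distance between flask_large and block_large below 0.03 m and z of flask_large in the frame of block_large below 0.0195 m and linear speed of flask_large above 0.5 m/s) or (horizontal distance between flask_medium and block_medium below 0.03 m and z of flask_medium in the frame of block_medium below 0.025 m and linear speed of flask_medium above 0.5 m/s) or (horizontal distance between flask_small and block_small below 0.03 m and z of flask_small in the frame of block_small below 0.03 m and linear speed of flask_small above 0.5 m/s)).
It also fails if it takes over 90 s, if anything falls off the work surface, if the arm or the gripper's body presses on something with over 40 N, if the wrist force passes 120 N, or if a joint passes its speed limit or range.

## Working session

There is one attempt and no reset: what is moved stays moved. The work goes in short steps, Python scripts to look and compute and a tool call to move; the robot and the scene stay as the last step left them, time stands still between calls to the robot, and variables do not carry over. Pictures are saved under pics/ and viewed, and the job is handed in when it is done.

Besides the shell and the picture viewer there is one more tool, called as name(argument=value, ...), one argument or row to a line, values as JSON. send_rows: Moves the arm, as the interface text tells. Its arguments: {"type":"object","properties":{"deltas":{"type":"array","items":{"type":"object","properties":{"tx":{"type":"number"},"ty":{"type":"number"},"tz":{"type":"number"},"rx":{"type":"number"},"ry":{"type":"number"},"rz":{"type":"number"}}}},"claw":{"type":"number"},"squeeze":{"type":"number"}},"required":["deltas"]}

```bash
mkdir -p pics; python3 - <<'E'
from rig import robot
import cv2,numpy as np
o=robot.get_obs()
for k in ['time','q','position','tool_rot','ft_force','grip_width']: print(k,o[k])
for c in ['scene','top']:
    d=robot.camera(c); cv2.imwrite(f'pics/{c}0.png',d['color'][:,:,::-1]); np.savez(f'{c}0.npz',**{k:np.array(v) for k,v in d.items()})
    print(c,d['intrinsics'],d['distortion'],d['R'],d['t'])
    for l in ['flask_large','flask_medium','flask_small','block_large','block_medium','block_small','conical','beaker','bottle','stirrer']:
        print(l,[(round(x['p'],2),np.round(x['xy'],1)) for x in robot.tip_of(l,c)][:3],[(round(x['p'],2),np.round(x['xy'],1),x['pixels'].sum()) for x in robot.outline_of(l,c)][:3])
print(robot.get_obs()['time'])
E
```

```text
time 0.0
q [ 9.92499213e-01  5.28448799e-01  1.43387254e+00 -1.17303334e-06
  1.18136356e+00 -1.78475343e-01]
position [0.2428503  0.57512246 0.22159175]
tool_rot [ 1.98581664e-01  9.80083786e-01 -9.72320194e-04 -3.85955148e-04]
ft_force [-0.0984813   0.39133114 -0.24087053]
grip_width 0.08729080684102243
scene [[578.29817224   0.         327.10077234]
 [  0.         578.29817224 225.26817498]
 [  0.           0.           1.        ]] [-0.01341502  0.          0.          0.          0.        ] [[ 0.46180878  0.88690976 -0.01112297]
 [ 0.75536849 -0.39982728 -0.51918839]
 [-0.46492052  0.23136381 -0.85458744]] [-0.32399973 -0.3153263   1.62472593]
flask_large [(0.74, array([155.2, 246.9])), (0.18, array([307.6, 297.9]))] [(0.76, array([150.3, 235. ]), np.int64(1263))]
flask_medium [(0.65, array([226.1, 244.1]))] [(0.78, array([223.5, 235.4]), np.int64(782))]
flask_small [(0.86, array([348. , 163.8]))] [(0.88, array([347.9, 153.7]), np.int64(457))]
block_large [(0.86, array([247.3, 312. ]))] [(0.66, array([246.8, 306.8]), np.int64(2643)), (0.34, array([151.5, 236.4]), np.int64(1222)
[... 1306 characters left out ...]
.8]), np.int64(3431)), (0.52, array([221.7, 317.4]), np.int64(573))]
block_medium [(0.87, array([363.7, 165.6]))] [(0.7, array([365.6, 164.3]), np.int64(3451)), (0.29, array([128.3, 193.8]), np.int64(1978))]
block_small [(0.61, array([293. , 160.7]))] [(0.83, array([292.7, 157.8]), np.int64(3486))]
conical [] [(0.67, array([272.3, 279.6]), np.int64(1367)), (0.56, array([219.8, 317.1]), np.int64(589))]
beaker [(0.69, array([348.1, 269.3])), (0.58, array([416.6, 277.9]))] [(0.78, array([348.9, 264.6]), np.int64(912))]
bottle [(0.81, array([144.4, 200.3]))] [(0.61, array([127.8, 193.6]), np.int64(2065))]
stirrer [(0.44, array([143. , 198.5]))] [(0.67, array([347.4, 192.4]), np.int64(7301))]
2.1
```

View pics/top0.png

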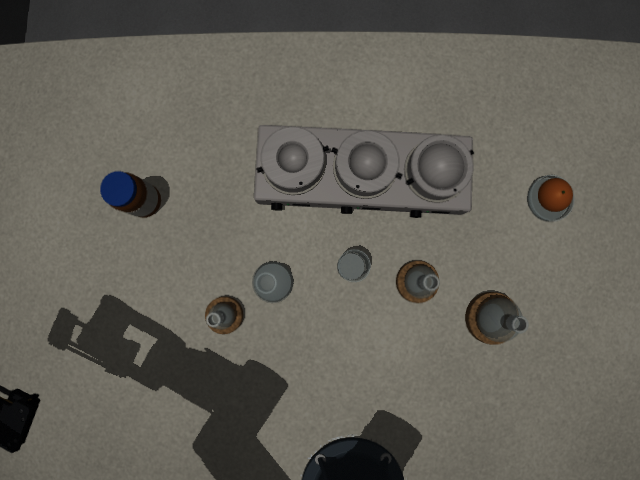

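View pics/scene0.png

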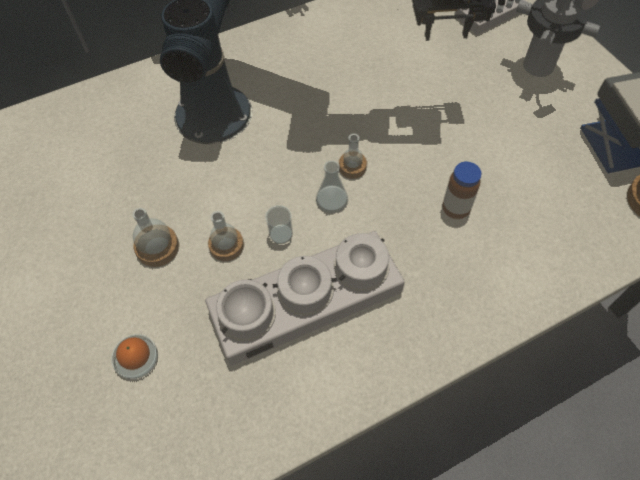

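```bash
cat > h.py <<'E'
import numpy as np,cv2
def load(n): return dict(np.load(n))
def ray(d,uv,z):
    K,D=d['intrinsics'],d['distortion']; R,t=d['R'],d['t']
    p=cv2.undistortPoints(np.array(uv,float).reshape(-1,1,2),K,D).reshape(-1,2)
    c=-R.T@t; v=np.c_[p,np.ones(len(p))]@R
    return c+v*((z-c[2])/v[:,2])[:,None]
def proj(d,X):
    r,_=cv2.Rodrigues(d['R']); return cv2.projectPoints(np.array(X,float).reshape(-1,3),r,d['t'],d['intrinsics'],d['distortion'])[0].reshape(-1,2)
def cloud(d):
    vv,uu=np.nonzero(d['z_map']>0); z=d['z_map'][vv,uu].astype(float)
    p=cv2.undistortPoints(np.c_[uu,vv].astype(float).reshape(-1,1,2),d['intrinsics'],d['distortion']).reshape(-1,2)
    return (np.c_[p,np.ones(len(p))]*z[:,None]-d['t'])@d['R'],uu,vv
E
python3 - <<'E'
from h import *
ims=[]
for c,boxes in [('top',[(190,290,60),(405,255,60),(465,280,70)]),('scene',[(325,125,60),(195,205,60),(120,200,70)])]:
    im=cv2.imread(f'pics/{c}0.png'); d=load(f'{c}0.npz')
    for (x,y,s) in boxes: ims.append(cv2.resize(cv2.convertScaleAbs(im[y:y+s,x:x+s],alpha=1.5),(260,260),interpolation=cv2.INTER_CUBIC))
    P,u,v=cloud(d)
    for zlo,zhi in [(.105,.125)]:
        m=(P[:,2]>zlo)&(P[:,2]<zhi)&(P[:,0]>.5)
        for y0 in [.14,0,-.14]: pass
        print(c,m.sum(),P[m].mean(0),P[m].min(0),P[m].max(0))
    for n,uv in [('L',(438.2,169.3)),('M',(363.7,165.6)),('S',(293,160.7))] if c=='top' else [('L',(247.3,312)),('M',(304.3,289.9)),('S',(360.4,263.2))]:
        print(n,ray(d,uv,.07))
    if c=='top':
        for n,uv,z in [('L',(518.5,324),.158),('M',(430.5,282.5),.136),('S',(213.5,320),.123)]: print(n,ray(d,uv,z))
    for n,uv,z in ([('L',(492.6,317.5),.016),('M',(412.4,278.5),.016),('S',(223.5,314.7),.018)] if c=='top' else [('L',(155.2,246.9),.016),('M',(226.1,244.1),.016),('S',(348,163.8),.018)]): print('o',n,ray(d,uv,z))
cv2.imwrite('pics/crops.png',np.vstack([np.hstack(ims[:3]),np.hstack(ims[3:])]))
E
```

```text
top 6534 [0.63331757 0.0156223  0.11373778] [ 0.54715373 -0.21577615  0.10502236] [0.69893609 0.44720123 0.12498102]
L [[ 0.62883054 -0.16089584  0.07      ]]
M [[ 0.63574973 -0.01833165  0.07      ]]
S [[0.64572634 0.11588908 0.07      ]]
L [[ 0.34235727 -0.27464446  0.158     ]]
M [[ 0.41480652 -0.1265605   0.136     ]]
S [[0.34986195 0.25433154 0.123     ]]
o L [[ 0.34215523 -0.27877289  0.016     ]]
o M [[ 0.42121307 -0.11772046  0.016     ]]
o S [[0.35120959 0.25573053 0.018     ]]
scene 5079 [0.635936   0.08453889 0.11369769] [ 0.51402165 -0.21410973  0.10500511] [0.70423563 0.88687586 0.12495054]
L [[ 0.62961743 -0.1541421   0.07      ]]
M [[ 0.64004059 -0.02318573  0.07      ]]
S [[0.63992511 0.11703586 0.07      ]]
o L [[ 0.34861866 -0.28045469  0.016     ]]
o M [[ 0.42110592 -0.12679038  0.016     ]]
o S [[0.34809838 0.24559365 0.018     ]]
```

View pics/crops.png

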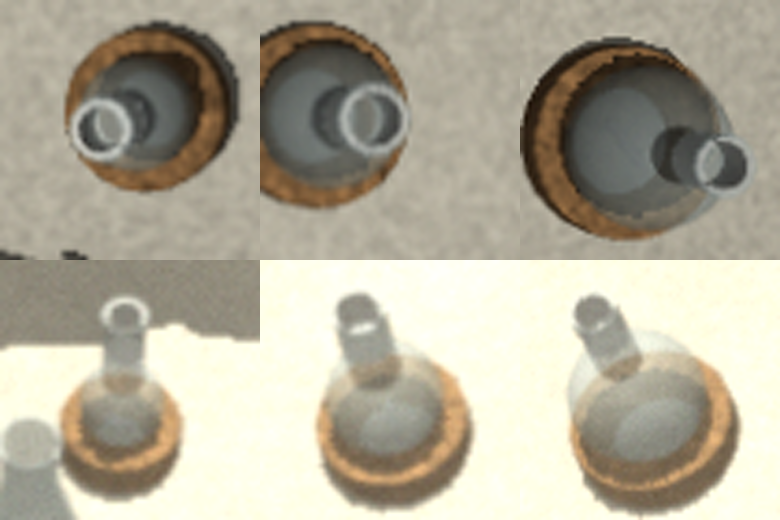

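```bash
python3 - <<'E'
from h import *
from scipy.optimize import least_squares
T={'top':{'L':(518.9,323.7),'M':(430.8,281.7),'S':(212.8,319.3)},'scene':{'L':(139.4,211.9),'M':(216.7,215.6),'S':(353.5,137.4)}}
H=dict(L=.158,M=.136,S=.123)
ds={c:load(f'{c}0.npz') for c in T}
for n in 'LMS':
    print(n,'mouth',*[ray(ds[c],T[c][n],H[n]).round(4)[0] for c in T])
G=dict(L=(.63,-.157),M=(.638,-.02),S=(.64,.116)); MR=dict(L=.0465,M=.036,S=.0295)
for n in 'LMS':
  for c in T:
    P,u,v=cloud(ds[c]); m=(abs(P[:,2]-.115)<.004)&(np.hypot(P[:,0]-G[n][0],P[:,1]-G[n][1])<.068)
    Q=P[m]; 
    # annulus score
    def s(x):
        r=np.hypot(Q[:,0]-x[0],Q[:,1]-x[1]); return np.r_[np.maximum(r-.058,0),np.maximum(MR[n]-r,0)]
    f=least_squares(s,G[n],loss='soft_l1',f_scale=.001)
    cc,rr=cv2.minEnclosingCircle(Q[:,:2].astype(np.float32))
    print(n,c,m.sum(),f.x.round(4),np.round(cc,4),round(rr,4),Q[:,2].mean().round(4))
# cork rings
ring=dict(L=(.345,-.279,.028,.052),M=(.42,-.123,.025,.042),S=(.35,.25,.025,.037))
for n in 'LMS':
  for c in T:
    P,u,v=cloud(ds[c]); col=ds[c]['color'][v,u].astype(int)
    x,y,h,r=ring[n]
    m=(np.hypot(P[:,0]-x,P[:,1]-y)<r+.02)&(P[:,2]>h-.006)&(P[:,2]<h+.006)&(col[:,0]-col[:,2]>40)
    cc,rr=cv2.minEnclosingCircle(P[m][:,:2].astype(np.float32)); print('ring',n,c,m.sum(),np.round(cc,4),round(rr,4))
E
```

```text
L mouth [ 0.3429 -0.2754  0.158 ] [ 0.3416 -0.275   0.158 ]
M mouth [ 0.4162 -0.1271  0.136 ] [ 0.4156 -0.1263  0.136 ]
S mouth [0.3511 0.2556 0.123 ] [0.3528 0.256  0.123 ]
L top 1248 [ 0.6279 -0.1574] [ 0.6283 -0.1576] 0.0587 0.1139
L scene 898 [ 0.6308 -0.1565] [ 0.6302 -0.156 ] 0.0591 0.1142
M top 1964 [ 0.6351 -0.021 ] [ 0.6357 -0.0211] 0.0583 0.1142
M scene 1283 [ 0.6382 -0.0197] [ 0.638  -0.0199] 0.0588 0.1145
S top 2373 [0.6429 0.1159] [0.6432 0.1158] 0.0584 0.1144
S scene 1430 [0.6455 0.1168] [0.6452 0.1174] 0.0592 0.1145
ring L top 297 [ 0.3419 -0.2766] 0.0504
ring L scene 215 [ 0.3448 -0.2773] 0.0517
ring M top 294 [ 0.4155 -0.1272] 0.0405
ring M scene 203 [ 0.4182 -0.127 ] 0.0415
ring S top 239 [0.3507 0.2562] 0.0355
ring S scene 158 [0.3538 0.2547] 0.038
```

```bash
cat > go.py <<'E'
import sys,numpy as np
from rig import robot
from scipy.spatial.transform import Rotation as Ro
o=robot.get_obs(); R=Ro.from_quat(o['tool_rot']).as_matrix(); p=np.array(o['position'])
print('t',round(o['time'],2),'p',p.round(4),'tilt',R[:,2].round(4),'grip',round(o['grip_width'],4),'F',np.round(o['ft_force'],2),'q',np.round(o['q'],2))
a=p
for s in sys.argv[1:]:
    b=np.array([float(v) for v in s.split(',')]); d=R.T@(b-a); print(b,'cm:',(100*d).round(2),'dist',np.linalg.norm(d).round(3)); a=b
E
python3 go.py .352,.256,.205 .352,.256,.080
```

```text
t 2.1 p [0.2432 0.5757 0.2226] tilt [ 0.e+00  1.e-04 -1.e+00] grip 0.0869 F [ 0.24 -0.66  0.65] q [ 0.99  0.53  1.43  0.    1.18 -0.18]
[0.352 0.256 0.205] cm: [-22.46 -25.22   1.76] dist 0.338
[0.352 0.256 0.08 ] cm: [ 0.  -0.  12.5] dist 0.125
```

send_rows(
  deltas=[
    {"tx": -2.2, "ty": -2.5},
    {"tx": -4.7, "ty": -5.3},
    {"tx": -7.3, "ty": -8.2},
    {"tx": -9.9, "ty": -11.1},
    {"tx": -12.5, "ty": -14.0},
  ],
  claw=6,
  squeeze=25,
)

```text
schema error: expected keys tx, ty, tz, rx, ry, rz
```

send_rows(
  deltas=[
    {"tx": -2.6, "ty": -2.9, "tz": 0.5},
    {"tx": -5.2, "ty": -5.8, "tz": 1.0},
    {"tx": -7.7, "ty": -8.7, "tz": 1.5},
    {"tx": -9.96, "ty": -11.22, "tz": 1.7},
    {"tx": -9.96, "ty": -11.22, "tz": 1.76},
  ],
)

```text
schema error: expected keys tx, ty, tz, rx, ry, rz
```

```bash
python3 go.py .352,.256,.205 .352,.256,.080
```

```text
t 2.1 p [0.2432 0.5757 0.2226] tilt [ 0.e+00  1.e-04 -1.e+00] grip 0.0869 F [ 0.24 -0.66  0.65] q [ 0.99  0.53  1.43  0.    1.18 -0.18]
[0.352 0.256 0.205] cm: [-22.46 -25.22   1.76] dist 0.338
[0.352 0.256 0.08 ] cm: [ 0.  -0.  12.5] dist 0.125
```

send_rows(
  deltas=[
    {"tx": -2.2, "ty": -2.5, "tz": 0, "rx": 0, "ry": 0, "rz": 0},
    {"tx": -4.7, "ty": -5.3, "tz": 0, "rx": 0, "ry": 0, "rz": 0},
    {"tx": -7.3, "ty": -8.2, "tz": 0, "rx": 0, "ry": 0, "rz": 0},
    {"tx": -9.9, "ty": -11.1, "tz": 0, "rx": 0, "ry": 0, "rz": 0},
    {"tx": -12.5, "ty": -14.0, "tz": 0, "rx": 0, "ry": 0, "rz": 0},
  ],
  claw=6,
  squeeze=25,
)

```text
time: 2.52
position: [0.304, 0.3966, 0.2227]
tool_rot: [0.198, 0.98, 0.0, 0.0]
ft_force: [1.0, 0.0, 0.4]
grip_width: 0.0637
```

send_rows(
  deltas=[
    {"tx": -2.6, "ty": -2.9, "tz": 0.5, "rx": 0, "ry": 0, "rz": 0},
    {"tx": -5.2, "ty": -5.8, "tz": 1.0, "rx": 0, "ry": 0, "rz": 0},
    {"tx": -7.7, "ty": -8.7, "tz": 1.5, "rx": 0, "ry": 0, "rz": 0},
    {"tx": -9.96, "ty": -11.22, "tz": 1.7, "rx": 0, "ry": 0, "rz": 0},
    {"tx": -9.96, "ty": -11.22, "tz": 1.76, "rx": 0, "ry": 0, "rz": 0},
  ],
)

```text
time: 2.93
position: [0.3533, 0.2515, 0.2048]
tool_rot: [0.201, 0.98, -0.001, 0.0]
ft_force: [0.5, 0.2, -0.5]
grip_width: 0.0598
```

```bash
python3 go.py .352,.256,.205 .352,.256,.080
```

```text
t 2.93 p [0.3533 0.2515 0.2048] tilt [-2.0e-04 -2.3e-03 -1.0e+00] grip 0.0598 F [ 0.49  0.19 -0.5 ] q [ 0.36  0.3   1.91 -0.    0.93 -0.8 ]
[0.352 0.256 0.205] cm: [ 0.3   0.36 -0.03] dist 0.005
[0.352 0.256 0.08 ] cm: [1.00e-02 3.00e-02 1.25e+01] dist 0.125
```

send_rows(
  deltas=[
    {"tx": 0, "ty": 0, "tz": 0.5, "rx": 0, "ry": 0, "rz": 0},
    {"tx": 0, "ty": 0, "tz": 1.5, "rx": 0, "ry": 0, "rz": 0},
    {"tx": 0, "ty": 0, "tz": 2.5, "rx": 0, "ry": 0, "rz": 0},
    {"tx": 0, "ty": 0, "tz": 3.5, "rx": 0, "ry": 0, "rz": 0},
    {"tx": 0, "ty": 0, "tz": 4.0, "rx": 0, "ry": 0, "rz": 0},
  ],
)

```text
time: 3.35
position: [0.3512, 0.257, 0.164]
tool_rot: [0.198, 0.98, -0.0, -0.001]
ft_force: [0.3, 0.2, 0.0]
grip_width: 0.06
```

```bash
python3 go.py .352,.256,.165 .352,.256,.080
```

```text
t 3.35 p [0.3512 0.257  0.164 ] tilt [-0.0011  0.     -1.    ] grip 0.06 F [0.34 0.21 0.04] q [ 0.37  0.37  1.95  0.    0.81 -0.8 ]
[0.352 0.256 0.165] cm: [-0.12 -0.06 -0.1 ] dist 0.002
[0.352 0.256 0.08 ] cm: [-0.01  0.    8.5 ] dist 0.085
```

send_rows(
  deltas=[
    {"tx": 0, "ty": 0, "tz": 1.5, "rx": 0, "ry": 0, "rz": 0},
    {"tx": 0, "ty": 0, "tz": 3.5, "rx": 0, "ry": 0, "rz": 0},
    {"tx": 0, "ty": 0, "tz": 5.5, "rx": 0, "ry": 0, "rz": 0},
    {"tx": 0, "ty": 0, "tz": 7.5, "rx": 0, "ry": 0, "rz": 0},
    {"tx": 0, "ty": 0, "tz": 8.4, "rx": 0, "ry": 0, "rz": 0},
  ],
)

```text
time: 3.77
position: [0.3509, 0.2567, 0.0791]
tool_rot: [0.198, 0.98, -0.001, -0.001]
ft_force: [0.8, -0.4, 0.4]
grip_width: 0.0602
```

```bash
python3 go.py .352,.256,.080; python3 -c "
from rig import robot;import cv2
d=robot.camera('scene')['color'][:,:,::-1]
cv2.imwrite('pics/a1.png',cv2.resize(d[80:260,240:480],None,fx=3,fy=3))"
```

```text
t 3.77 p [0.3509 0.2567 0.0791] tilt [-2.2e-03 -6.0e-04 -1.0e+00] grip 0.0602 F [ 0.78 -0.37  0.41] q [ 0.37  0.55  2.03  0.    0.57 -0.8 ]
[0.352 0.256 0.08 ] cm: [-0.13 -0.03 -0.09] dist 0.002
```

View pics/a1.png

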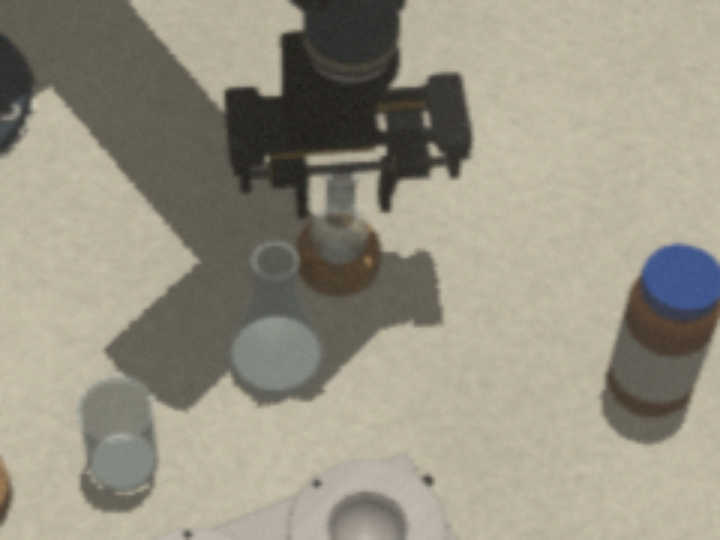

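The neck stands between the fingers (crop ~(342,190)), the conical is clear. Close.

send_rows(
  deltas=[
    {"tx": -0.05, "ty": 0, "tz": 0, "rx": 0, "ry": 0, "rz": 0},
    {"tx": -0.05, "ty": 0, "tz": 0, "rx": 0, "ry": 0, "rz": 0},
    {"tx": -0.05, "ty": 0, "tz": 0, "rx": 0, "ry": 0, "rz": 0},
    {"tx": -0.05, "ty": 0, "tz": 0, "rx": 0, "ry": 0, "rz": 0},
    {"tx": -0.05, "ty": 0, "tz": 0, "rx": 0, "ry": 0, "rz": 0},
  ],
  claw=1.5,
)

```text
time: 4.23
position: [0.3529, 0.2561, 0.0817]
tool_rot: [0.199, 0.98, 0.001, 0.001]
ft_force: [-0.0, -0.6, 0.2]
grip_width: 0.0345
```

send_rows(
  deltas=[
    {"tx": 0, "ty": 0, "tz": 0, "rx": 0, "ry": 0, "rz": 0},
    {"tx": 0, "ty": 0, "tz": 0, "rx": 0, "ry": 0, "rz": 0},
  ],
)

```text
time: 4.4
position: [0.3525, 0.2558, 0.0813]
tool_rot: [0.199, 0.98, 0.0, 0.0]
ft_force: [-0.7, -0.6, -0.8]
grip_width: 0.0243
```

```bash
python3 go.py .352,.256,.255 .644,.1165,.255
```

```text
t 4.4 p [0.3525 0.2558 0.0813] tilt [ 7.e-04  2.e-04 -1.e+00] grip 0.0243 F [-0.75 -0.58 -0.79] q [ 0.37  0.54  2.02 -0.    0.57 -0.8 ]
[0.352 0.256 0.255] cm: [ 5.000e-02  1.000e-02 -1.737e+01] dist 0.174
[0.644  0.1165 0.255 ] cm: [-3.233e+01 -1.480e+00  2.000e-02] dist 0.324
```

send_rows(
  deltas=[
    {"tx": 0, "ty": 0, "tz": -0.8, "rx": 0, "ry": 0, "rz": 0},
    {"tx": 0, "ty": 0, "tz": -2.3, "rx": 0, "ry": 0, "rz": 0},
    {"tx": 0, "ty": 0, "tz": -4.3, "rx": 0, "ry": 0, "rz": 0},
    {"tx": 0, "ty": 0, "tz": -6.8, "rx": 0, "ry": 0, "rz": 0},
    {"tx": 0, "ty": 0, "tz": -9.3, "rx": 0, "ry": 0, "rz": 0},
  ],
)

```text
time: 4.82
position: [0.3518, 0.2555, 0.1751]
tool_rot: [0.199, 0.98, -0.0, -0.001]
ft_force: [-0.2, -0.4, -1.2]
grip_width: 0.0245
```

send_rows(
  deltas=[
    {"tx": 0, "ty": 0, "tz": -2.3, "rx": 0, "ry": 0, "rz": 0},
    {"tx": 0, "ty": 0, "tz": -4.3, "rx": 0, "ry": 0, "rz": 0},
    {"tx": 0, "ty": 0, "tz": -5.8, "rx": 0, "ry": 0, "rz": 0},
    {"tx": 0, "ty": 0, "tz": -6.3, "rx": 0, "ry": 0, "rz": 0},
    {"tx": 0, "ty": 0, "tz": -6.3, "rx": 0, "ry": 0, "rz": 0},
  ],
)

```text
time: 5.23
position: [0.353, 0.256, 0.2384]
tool_rot: [0.199, 0.98, 0.001, 0.001]
ft_force: [-0.5, -0.3, -1.3]
grip_width: 0.0244
```

```bash
python3 go.py .644,.1165,.235; python3 -c "
from rig import robot;import cv2
d=robot.camera('scene')['color'][:,:,::-1]
cv2.imwrite('pics/a2.png',cv2.resize(d[60:240,240:480],None,fx=3,fy=3))"
```

```text
t 5.23 p [0.353  0.256  0.2384] tilt [ 0.0033  0.0013 -1.    ] grip 0.0244 F [-0.53 -0.27 -1.33] q [ 0.37  0.25  1.87  0.    1.02 -0.8 ]
[0.644  0.1165 0.235 ] cm: [-32.23  -1.53   0.42] dist 0.323
```

View pics/a2.png

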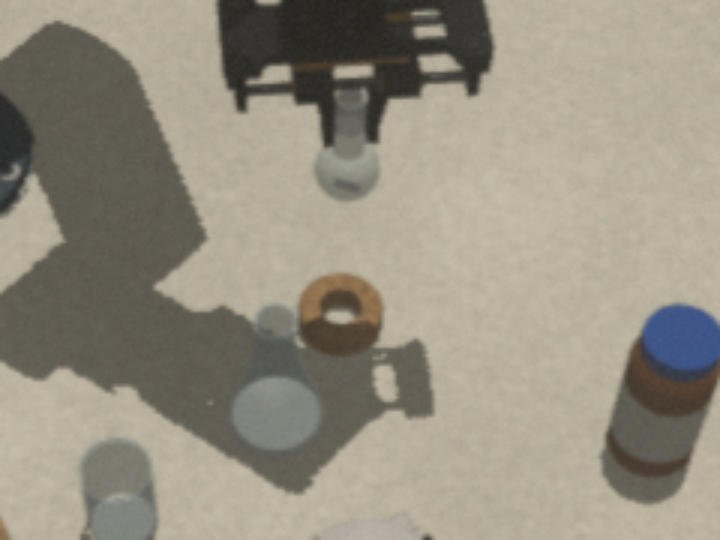

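Flask held upright (crop (348,150)), cork left. Carry it.

send_rows(
  deltas=[
    {"tx": -1.5, "ty": -0.1, "tz": 0, "rx": 0, "ry": 0, "rz": 0},
    {"tx": -4.0, "ty": -0.2, "tz": 0, "rx": 0, "ry": 0, "rz": 0},
    {"tx": -7.0, "ty": -0.3, "tz": 0, "rx": 0, "ry": 0, "rz": 0},
    {"tx": -10.0, "ty": -0.5, "tz": 0, "rx": 0, "ry": 0, "rz": 0},
    {"tx": -13.0, "ty": -0.6, "tz": 0, "rx": 0, "ry": 0, "rz": 0},
  ],
)

```text
time: 5.7
position: [0.4697, 0.1987, 0.2352]
tool_rot: [0.198, 0.98, -0.001, -0.002]
ft_force: [0.7, 0.5, -0.4]
grip_width: 0.0245
```

send_rows(
  deltas=[
    {"tx": -3.0, "ty": -0.15, "tz": 0, "rx": 0, "ry": 0, "rz": 0},
    {"tx": -6.0, "ty": -0.3, "tz": 0, "rx": 0, "ry": 0, "rz": 0},
    {"tx": -9.0, "ty": -0.45, "tz": 0, "rx": 0, "ry": 0, "rz": 0},
    {"tx": -12.0, "ty": -0.6, "tz": 0, "rx": 0, "ry": 0, "rz": 0},
    {"tx": -14.5, "ty": -0.7, "tz": 0, "rx": 0, "ry": 0, "rz": 0},
  ],
)

```text
time: 6.12
position: [0.6015, 0.1354, 0.2346]
tool_rot: [0.199, 0.98, -0.001, -0.002]
ft_force: [-0.5, 1.0, -1.3]
grip_width: 0.0242
```

send_rows(
  deltas=[
    {"tx": -2.0, "ty": -0.1, "tz": 0, "rx": 0, "ry": 0, "rz": 0},
    {"tx": -3.5, "ty": -0.2, "tz": 0, "rx": 0, "ry": 0, "rz": 0},
    {"tx": -4.5, "ty": -0.2, "tz": 0, "rx": 0, "ry": 0, "rz": 0},
    {"tx": -4.7, "ty": -0.2, "tz": 0, "rx": 0, "ry": 0, "rz": 0},
    {"tx": -4.7, "ty": -0.2, "tz": 0, "rx": 0, "ry": 0, "rz": 0},
  ],
)

```text
time: 6.53
position: [0.6426, 0.1165, 0.2354]
tool_rot: [0.199, 0.98, -0.0, -0.001]
ft_force: [0.5, 1.3, -1.1]
grip_width: 0.0245
```

```bash
python3 go.py .644,.1165,.235; python3 -c "
from rig import robot;import cv2,numpy as np
for c in ['scene','top']:
    d=robot.camera(c); np.savez(c+'3.npz',**{k:np.array(v) for k,v in d.items()}); i=d['color'][:,:,::-1]
    cv2.imwrite('pics/a3%s.png'%c,cv2.resize(i[160:300,270:450] if c=='scene' else i[90:230,220:400],None,fx=4,fy=4,interpolation=cv2.INTER_CUBIC))"; python3 go.py .644,.1165,.235
```

```text
t 6.53 p [0.6426 0.1165 0.2354] tilt [-3.e-03  2.e-04 -1.e+00] grip 0.0245 F [ 0.45  1.25 -1.11] q [ 0.01  0.55  1.34  0.    1.25 -1.16]
[0.644  0.1165 0.235 ] cm: [-0.13  0.06  0.04] dist 0.001
t 6.63 p [0.6418 0.1172 0.2362] tilt [-2.5e-03  3.0e-04 -1.0e+00] grip 0.0242 F [ 0.26  0.22 -1.17] q [ 0.01  0.55  1.34  0.    1.25 -1.16]
[0.644  0.1165 0.235 ] cm: [-0.23  0.02  0.12] dist 0.003
```

View pics/a3scene.png

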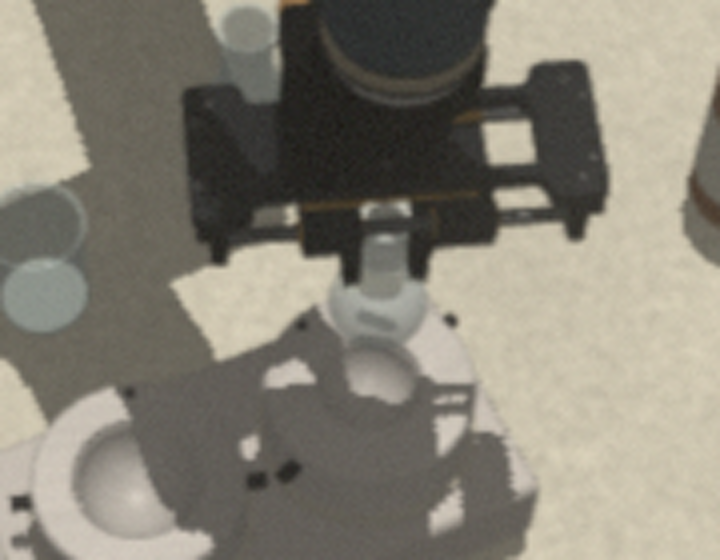

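View pics/a3top.png

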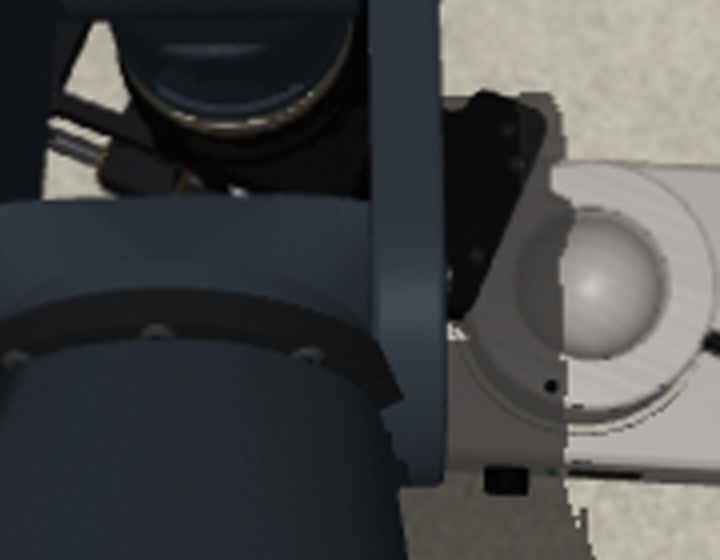

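```bash
python3 - <<'E'
from h import *
d=load('scene3.npz')
for X in [(.642,.117,.199),(.647,.117,.199),(.642,.122,.199)]:
    p=proj(d,X)[0]; print(p,(p-[270,160])*4)
im=cv2.imread('pics/a3scene.png')
g=cv2.resize(im[200:420,280:480],None,fx=3.5,fy=2.7)
cv2.imwrite('pics/a4.png',cv2.resize(im[200:420,280:480],None,fx=2.7,fy=2.7))
E
```

```text
[363.28300117 234.80873224] [373.13200467 299.23492897]
[364.48470272 236.676861  ] [377.93881086 306.70744401]
[365.4125288  233.82332558] [381.6501152  295.29330233]
```

View pics/a4.png

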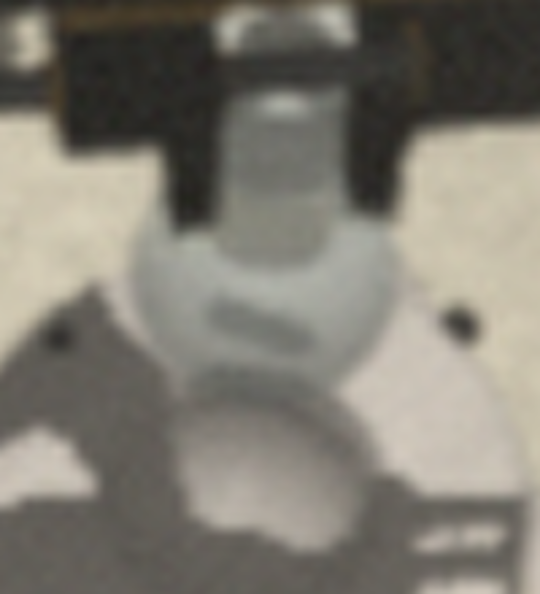

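send_rows(
  deltas=[
    {"tx": -0.2, "ty": -0.1, "tz": 1.0, "rx": 0, "ry": 0, "rz": 0},
    {"tx": -0.2, "ty": -0.1, "tz": 2.5, "rx": 0, "ry": 0, "rz": 0},
    {"tx": -0.2, "ty": -0.1, "tz": 4.0, "rx": 0, "ry": 0, "rz": 0},
    {"tx": -0.2, "ty": -0.1, "tz": 5.0, "rx": 0, "ry": 0, "rz": 0},
    {"tx": -0.2, "ty": -0.1, "tz": 5.5, "rx": 0, "ry": 0, "rz": 0},
  ],
)

```text
time: 7.05
position: [0.6429, 0.1153, 0.1799]
tool_rot: [0.198, 0.98, -0.0, -0.002]
ft_force: [-1.0, 0.7, -0.9]
grip_width: 0.0242
```

send_rows(
  deltas=[
    {"tx": 0, "ty": 0, "tz": 0.5, "rx": 0, "ry": 0, "rz": 0},
    {"tx": 0, "ty": 0, "tz": 1.0, "rx": 0, "ry": 0, "rz": 0},
    {"tx": 0, "ty": 0, "tz": 1.5, "rx": 0, "ry": 0, "rz": 0},
    {"tx": 0, "ty": 0, "tz": 2.0, "rx": 0, "ry": 0, "rz": 0},
    {"tx": 0, "ty": 0, "tz": 2.3, "rx": 0, "ry": 0, "rz": 0},
  ],
)

```text
time: 7.47
position: [0.6446, 0.1149, 0.1586]
tool_rot: [0.199, 0.98, -0.0, -0.0]
ft_force: [0.2, 0.5, -0.6]
grip_width: 0.0244
```

send_rows(
  deltas=[
    {"tx": 0, "ty": 0, "tz": 0.1, "rx": 0, "ry": 0, "rz": 0},
    {"tx": 0, "ty": 0, "tz": 0.2, "rx": 0, "ry": 0, "rz": 0},
    {"tx": 0, "ty": 0, "tz": 0.3, "rx": 0, "ry": 0, "rz": 0},
    {"tx": 0, "ty": 0, "tz": 0.3, "rx": 0, "ry": 0, "rz": 0},
  ],
)

```text
time: 7.8
position: [0.6447, 0.1149, 0.156]
tool_rot: [0.199, 0.98, 0.0, 0.0]
ft_force: [0.7, 0.7, 0.1]
grip_width: 0.0245
```

```bash
python3 go.py .644,.1165,.150; python3 -c "
from rig import robot;import cv2,numpy as np
for c in ['scene']:
    d=robot.camera(c); i=d['color'][:,:,::-1]
    cv2.imwrite('pics/a5%s.png'%c,cv2.resize(i[190:300,290:430],None,fx=5,fy=5,interpolation=cv2.INTER_CUBIC))"; python3 go.py
```

```text
t 7.8 p [0.6447 0.1149 0.156 ] tilt [ 2.e-04 -0.e+00 -1.e+00] grip 0.0245 F [0.71 0.65 0.08] q [ 0.01  0.64  1.41 -0.    1.09 -1.16]
[0.644  0.1165 0.15  ] cm: [0.13 0.12 0.6 ] dist 0.006
t 7.85 p [0.6448 0.1149 0.1561] tilt [ 3.e-04 -0.e+00 -1.e+00] grip 0.024 F [ 0.74  0.19 -0.92] q [ 0.01  0.64  1.41 -0.    1.09 -1.16]
```

View pics/a5scene.png

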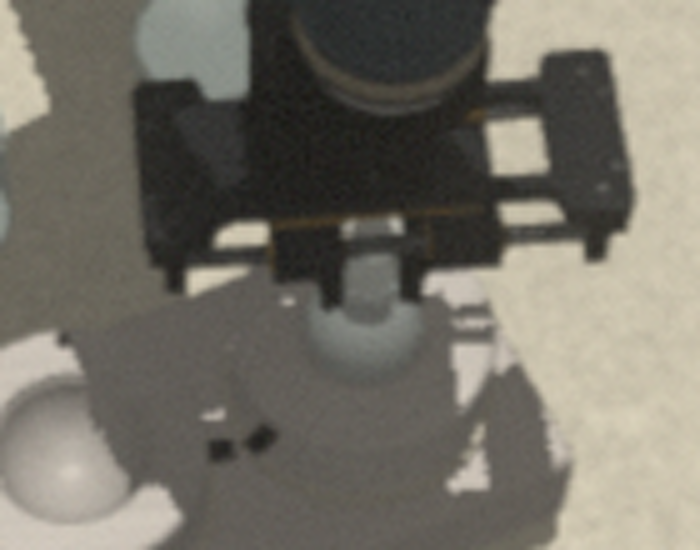

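send_rows(
  deltas=[
    {"tx": 0, "ty": 0.03, "tz": 0.1, "rx": 0, "ry": 0, "rz": 0},
    {"tx": 0, "ty": 0.06, "tz": 0.2, "rx": 0, "ry": 0, "rz": 0},
    {"tx": 0, "ty": 0.06, "tz": 0.3, "rx": 0, "ry": 0, "rz": 0},
    {"tx": 0, "ty": 0.06, "tz": 0.4, "rx": 0, "ry": 0, "rz": 0},
  ],
)

```text
time: 8.18
position: [0.6451, 0.1152, 0.1525]
tool_rot: [0.198, 0.98, -0.0, 0.0]
ft_force: [-2.0, -0.8, 6.5]
grip_width: 0.0241
```

send_rows(
  deltas=[
    {"tx": 0, "ty": 0, "tz": 0.07, "rx": 0, "ry": 0, "rz": 0},
    {"tx": 0, "ty": 0, "tz": 0.14, "rx": 0, "ry": 0, "rz": 0},
    {"tx": 0, "ty": 0, "tz": 0.14, "rx": 0, "ry": 0, "rz": 0},
  ],
)

```text
time: 8.43
position: [0.6452, 0.1151, 0.1524]
tool_rot: [0.198, 0.98, -0.0, 0.001]
ft_force: [-1.9, -2.0, 7.2]
grip_width: 0.0246
```

```bash
python3 go.py .644,.1165,.150;python3 -c "
from rig import robot
robot.camera('scene')";python3 go.py
```

```text
t 8.43 p [0.6452 0.1151 0.1524] tilt [ 1.1e-03 -8.0e-04 -1.0e+00] grip 0.0246 F [-1.94 -2.01  7.19] q [ 0.01  0.65  1.42 -0.    1.08 -1.16]
[0.644  0.1165 0.15  ] cm: [0.17 0.08 0.24] dist 0.003
t 8.48 p [0.6452 0.1151 0.1524] tilt [ 1.2e-03 -8.0e-04 -1.0e+00] grip 0.0245 F [-1.72 -1.28  6.44] q [ 0.01  0.65  1.42 -0.    1.08 -1.16]
```

send_rows(
  deltas=[
    {"tx": 0, "ty": 0, "tz": 0, "rx": 0, "ry": 0, "rz": 0},
    {"tx": 0, "ty": 0, "tz": 0, "rx": 0, "ry": 0, "rz": 0},
    {"tx": 0, "ty": 0, "tz": 0, "rx": 0, "ry": 0, "rz": 0},
    {"tx": 0, "ty": 0, "tz": 0, "rx": 0, "ry": 0, "rz": 0},
  ],
  claw=5.5,
)

```text
time: 8.82
position: [0.6447, 0.1156, 0.1502]
tool_rot: [0.199, 0.98, 0.0, -0.0]
ft_force: [-0.0, 0.9, -0.8]
grip_width: 0.0433
```

```bash
python3 go.py ; python3 -c "
from rig import robot;import cv2,numpy as np
for c in ['scene']:
    d=robot.camera(c); i=d['color'][:,:,::-1]
    cv2.imwrite('pics/a6%s.png'%c,cv2.resize(i[190:300,290:430],None,fx=5,fy=5,interpolation=cv2.INTER_CUBIC))"; python3 go.py
```

```text
t 8.82 p [0.6447 0.1156 0.1502] tilt [-4.e-04  1.e-04 -1.e+00] grip 0.0433 F [-0.04  0.91 -0.75] q [ 0.01  0.65  1.42  0.    1.07 -1.16]
t 8.87 p [0.6447 0.1156 0.1502] tilt [-5.e-04  1.e-04 -1.e+00] grip 0.0475 F [-0.08  0.04 -0.12] q [ 0.01  0.65  1.42  0.    1.07 -1.16]
```

View pics/a6scene.png

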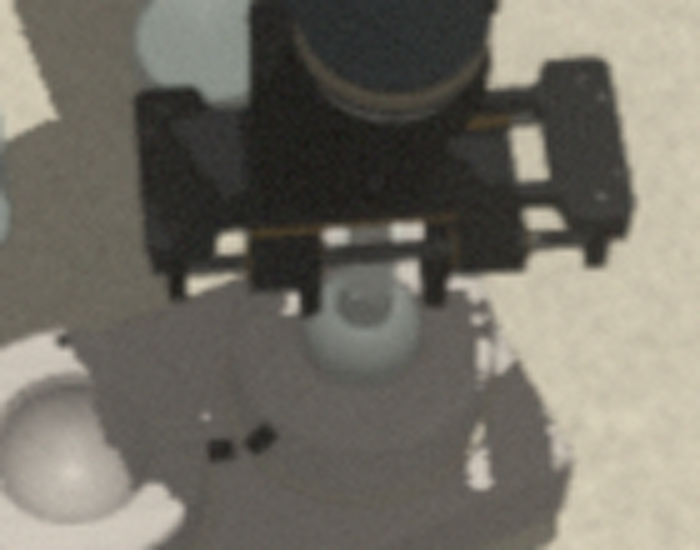

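send_rows(
  deltas=[
    {"tx": 0, "ty": 0, "tz": -0.5, "rx": 0, "ry": 0, "rz": 0},
    {"tx": 0, "ty": 0, "tz": -1.5, "rx": 0, "ry": 0, "rz": 0},
    {"tx": 0, "ty": 0, "tz": -3.5, "rx": 0, "ry": 0, "rz": 0},
    {"tx": 0, "ty": 0, "tz": -6.0, "rx": 0, "ry": 0, "rz": 0},
    {"tx": 0, "ty": 0, "tz": -9.0, "rx": 0, "ry": 0, "rz": 0},
  ],
)

```text
time: 9.28
position: [0.644, 0.1155, 0.2408]
tool_rot: [0.199, 0.98, -0.0, -0.001]
ft_force: [0.1, -0.3, 0.0]
grip_width: 0.0551
```

```bash
python3 go.py .416,-.1265,.235; python3 -c "
from rig import robot;import cv2,numpy as np
for c in ['scene']:
    d=robot.camera(c); i=d['color'][:,:,::-1]
    cv2.imwrite('pics/a7%s.png'%c,cv2.resize(i[190:300,290:430],None,fx=5,fy=5,interpolation=cv2.INTER_CUBIC))"
```

```text
t 9.28 p [0.644  0.1155 0.2408] tilt [-0.0029  0.     -1.    ] grip 0.0551 F [ 0.11 -0.27  0.04] q [ 0.01  0.55  1.33  0.    1.26 -1.16]
[ 0.416  -0.1265  0.235 ] cm: [ 11.58 -31.16   0.65] dist 0.333
```

View pics/a7scene.png

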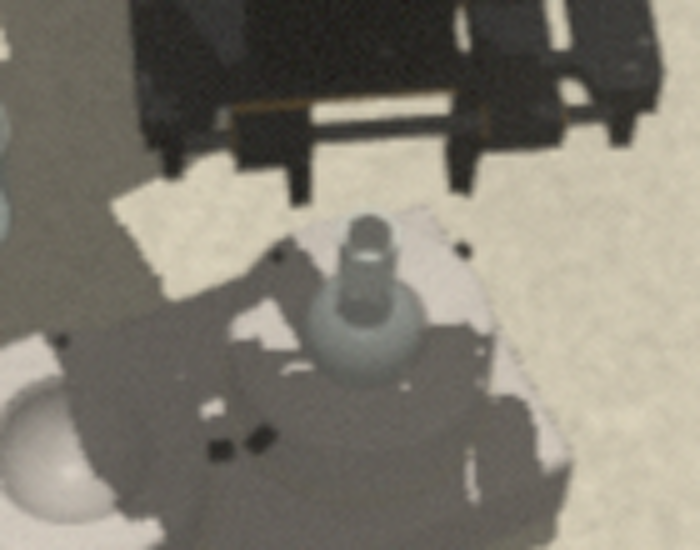

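send_rows(
  deltas=[
    {"tx": 0.7, "ty": -2.0, "tz": 0, "rx": 0, "ry": 0, "rz": 0},
    {"tx": 1.9, "ty": -5.0, "tz": 0, "rx": 0, "ry": 0, "rz": 0},
    {"tx": 3.1, "ty": -8.3, "tz": 0, "rx": 0, "ry": 0, "rz": 0},
    {"tx": 4.3, "ty": -11.6, "tz": 0, "rx": 0, "ry": 0, "rz": 0},
    {"tx": 5.6, "ty": -15.0, "tz": 0, "rx": 0, "ry": 0, "rz": 0},
  ],
  claw=6,
)

```text
time: 9.75
position: [0.5344, -0.0017, 0.2415]
tool_rot: [0.198, 0.98, -0.0, 0.001]
ft_force: [0.4, -1.3, -0.2]
grip_width: 0.0599
```

send_rows(
  deltas=[
    {"tx": 1.2, "ty": -3.3, "tz": 0, "rx": 0, "ry": 0, "rz": 0},
    {"tx": 2.4, "ty": -6.6, "tz": 0, "rx": 0, "ry": 0, "rz": 0},
    {"tx": 3.7, "ty": -9.9, "tz": 0.2, "rx": 0, "ry": 0, "rz": 0},
    {"tx": 4.9, "ty": -13.2, "tz": 0.4, "rx": 0, "ry": 0, "rz": 0},
    {"tx": 6.0, "ty": -16.16, "tz": 0.6, "rx": 0, "ry": 0, "rz": 0},
  ],
)

```text
time: 10.17
position: [0.4157, -0.1277, 0.2355]
tool_rot: [0.198, 0.98, -0.001, 0.001]
ft_force: [0.2, -0.6, 0.9]
grip_width: 0.06
```

send_rows(
  deltas=[
    {"tx": 0, "ty": 0, "tz": 1, "rx": 0, "ry": 0, "rz": 0},
    {"tx": 0, "ty": 0, "tz": 2.5, "rx": 0, "ry": 0, "rz": 0},
    {"tx": 0, "ty": 0, "tz": 4.0, "rx": 0, "ry": 0, "rz": 0},
    {"tx": 0, "ty": 0, "tz": 5.0, "rx": 0, "ry": 0, "rz": 0},
    {"tx": 0, "ty": 0, "tz": 5.0, "rx": 0, "ry": 0, "rz": 0},
  ],
)

```text
time: 10.58
position: [0.4159, -0.1261, 0.1837]
tool_rot: [0.199, 0.98, 0.0, -0.001]
ft_force: [1.0, -0.5, -0.3]
grip_width: 0.0601
```

```bash
python3 go.py .416,-.1265,.092; python3 - <<'E'
from rig import robot
from h import *
for c in ['scene']:
    d=robot.camera(c); i=d['color'][:,:,::-1]
    cv2.imwrite('pics/a8%s.png'%c,cv2.resize(i[130:300,170:430],None,fx=3,fy=3,interpolation=cv2.INTER_CUBIC))
    np.savez('scene8.npz',**{k:np.array(v) for k,v in d.items()})
    for x in robot.outline_of('flask_small',c)[:2]: print(x['p'],x['xy'])
    print(proj(d,[(.644,.1162,.193),(.644,.1162,.1135)]), ray(d,(363.5,236.1),.193))
E
python3 go.py .416,-.1265,.092
```

```text
t 10.58 p [ 0.4159 -0.1261  0.1837] tilt [-0.0021  0.0013 -1.    ] grip 0.0601 F [ 0.96 -0.49 -0.27] q [-0.55  0.34  1.93  0.    0.87 -1.72]
[ 0.416  -0.1265  0.092 ] cm: [-0.04 -0.03  9.17] dist 0.092
0.87 [357.9, 252.7]
[[363.29741974 237.18531259]
 [361.74468272 255.55479303]] [[0.64194711 0.1178324  0.193     ]]
t 10.68 p [ 0.4171 -0.1266  0.1851] tilt [ 6.e-04 -4.e-04 -1.e+00] grip 0.0601 F [0.6  0.43 0.17] q [-0.55  0.34  1.93  0.    0.87 -1.72]
[ 0.416  -0.1265  0.092 ] cm: [ 0.11 -0.03  9.31] dist 0.093
```

View pics/a8scene.png

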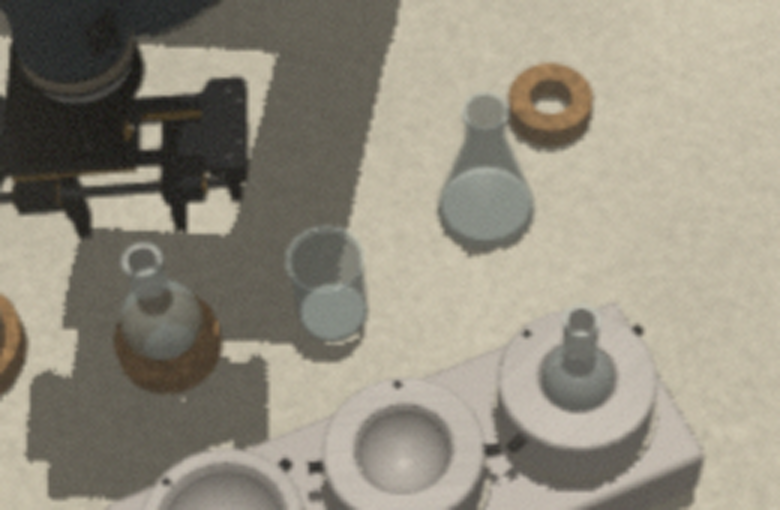

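Small flask sits upright in its well (crop (580,360)); medium neck under the fingers.

send_rows(
  deltas=[
    {"tx": 0.05, "ty": 0, "tz": 1.5, "rx": 0, "ry": 0, "rz": 0},
    {"tx": 0.05, "ty": 0, "tz": 3.8, "rx": 0, "ry": 0, "rz": 0},
    {"tx": 0.05, "ty": 0, "tz": 6.1, "rx": 0, "ry": 0, "rz": 0},
    {"tx": 0.05, "ty": 0, "tz": 8.2, "rx": 0, "ry": 0, "rz": 0},
    {"tx": 0.05, "ty": 0, "tz": 9.2, "rx": 0, "ry": 0, "rz": 0},
  ],
)

```text
time: 11.1
position: [0.4165, -0.1262, 0.0918]
tool_rot: [0.198, 0.98, 0.0, -0.0]
ft_force: [0.6, 0.3, 0.0]
grip_width: 0.0604
```

send_rows(
  deltas=[
    {"tx": 0, "ty": 0, "tz": 0, "rx": 0, "ry": 0, "rz": 0},
    {"tx": 0, "ty": 0, "tz": 0, "rx": 0, "ry": 0, "rz": 0},
    {"tx": 0, "ty": 0, "tz": 0, "rx": 0, "ry": 0, "rz": 0},
    {"tx": 0, "ty": 0, "tz": 0, "rx": 0, "ry": 0, "rz": 0},
    {"tx": 0, "ty": 0, "tz": 0, "rx": 0, "ry": 0, "rz": 0},
  ],
  claw=1.5,
)

```text
time: 11.52
position: [0.417, -0.1266, 0.0936]
tool_rot: [0.198, 0.98, -0.0, 0.001]
ft_force: [0.1, -1.0, 0.0]
grip_width: 0.0343
```

send_rows(
  deltas=[
    {"tx": 0, "ty": 0, "tz": 0, "rx": 0, "ry": 0, "rz": 0},
    {"tx": 0, "ty": 0, "tz": 0, "rx": 0, "ry": 0, "rz": 0},
    {"tx": 0, "ty": 0, "tz": 0, "rx": 0, "ry": 0, "rz": 0},
  ],
)

```text
time: 11.77
position: [0.4167, -0.1264, 0.0929]
tool_rot: [0.199, 0.98, -0.0, 0.001]
ft_force: [-0.1, 0.1, 0.2]
grip_width: 0.0271
```

```bash
python3 go.py .416,-.1265,.235 .6367,-.0203,.235
```

```text
t 11.77 p [ 0.4167 -0.1264  0.0929] tilt [ 1.1e-03 -5.0e-04 -1.0e+00] grip 0.0271 F [-0.14  0.07  0.18] q [-0.55  0.52  2.02  0.    0.61 -1.72]
[ 0.416  -0.1265  0.235 ] cm: [  0.04  -0.04 -14.21] dist 0.142
[ 0.6367 -0.0203  0.235 ] cm: [-16.19  18.37   0.02] dist 0.245
```

send_rows(
  deltas=[
    {"tx": 0, "ty": 0, "tz": -0.8, "rx": 0, "ry": 0, "rz": 0},
    {"tx": 0, "ty": 0, "tz": -2.3, "rx": 0, "ry": 0, "rz": 0},
    {"tx": 0, "ty": 0, "tz": -4.3, "rx": 0, "ry": 0, "rz": 0},
    {"tx": 0, "ty": 0, "tz": -6.8, "rx": 0, "ry": 0, "rz": 0},
    {"tx": 0, "ty": 0, "tz": -9.3, "rx": 0, "ry": 0, "rz": 0},
  ],
)

```text
time: 12.18
position: [0.4154, -0.1257, 0.1866]
tool_rot: [0.199, 0.98, 0.0, -0.001]
ft_force: [0.6, 0.6, -1.3]
grip_width: 0.0275
```

send_rows(
  deltas=[
    {"tx": 0, "ty": 0, "tz": -2.0, "rx": 0, "ry": 0, "rz": 0},
    {"tx": 0, "ty": 0, "tz": -3.0, "rx": 0, "ry": 0, "rz": 0},
    {"tx": -0.9, "ty": 1.0, "tz": -3.5, "rx": 0, "ry": 0, "rz": 0},
    {"tx": -2.6, "ty": 3.0, "tz": -3.5, "rx": 0, "ry": 0, "rz": 0},
    {"tx": -4.5, "ty": 5.1, "tz": -3.5, "rx": 0, "ry": 0, "rz": 0},
  ],
)

```text
time: 12.6
position: [0.4772, -0.0964, 0.2217]
tool_rot: [0.199, 0.98, -0.0, 0.0]
ft_force: [0.3, -0.5, -0.2]
grip_width: 0.0274
```

send_rows(
  deltas=[
    {"tx": -2.0, "ty": 2.3, "tz": 0, "rx": 0, "ry": 0, "rz": 0},
    {"tx": -4.0, "ty": 4.6, "tz": 0, "rx": 0, "ry": 0, "rz": 0},
    {"tx": -6.0, "ty": 6.9, "tz": 0, "rx": 0, "ry": 0, "rz": 0},
    {"tx": -8.0, "ty": 9.1, "tz": 0, "rx": 0, "ry": 0, "rz": 0},
    {"tx": -9.6, "ty": 10.9, "tz": 0, "rx": 0, "ry": 0, "rz": 0},
  ],
)

```text
time: 13.02
position: [0.6098, -0.0325, 0.2208]
tool_rot: [0.198, 0.98, 0.0, 0.0]
ft_force: [-0.5, -0.8, -1.2]
grip_width: 0.0276
```

send_rows(
  deltas=[
    {"tx": -1.2, "ty": 1.3, "tz": 0, "rx": 0, "ry": 0, "rz": 0},
    {"tx": -1.9, "ty": 2.1, "tz": 0, "rx": 0, "ry": 0, "rz": 0},
    {"tx": -2.1, "ty": 2.35, "tz": 0, "rx": 0, "ry": 0, "rz": 0},
    {"tx": -2.1, "ty": 2.35, "tz": 0, "rx": 0, "ry": 0, "rz": 0},
    {"tx": -2.1, "ty": 2.35, "tz": 0, "rx": 0, "ry": 0, "rz": 0},
  ],
)

```text
time: 13.43
position: [0.6356, -0.0205, 0.2204]
tool_rot: [0.199, 0.98, -0.0, -0.001]
ft_force: [-0.2, -0.0, -1.0]
grip_width: 0.0271
```

```bash
python3 go.py .6367,-.0203,.1596;  python3 - <<'E'
from rig import robot
from h import *
for c in ['scene']:
    d=robot.camera(c); i=d['color'][:,:,::-1]
    cv2.imwrite('pics/b1%s.png'%c,cv2.resize(i[190:320,230:400],None,fx=4,fy=4,interpolation=cv2.INTER_CUBIC))
    o=robot.get_obs()['position']; p=proj(d,[o[0],o[1],o[2]-.0766+.032]); print(p,(p-[230,190])*4+2)
E
python3 go.py .6367,-.0203,.1596
```

```text
t 13.43 p [ 0.6356 -0.0205  0.2204] tilt [-0.002 -0.    -1.   ] grip 0.0271 F [-0.24 -0.02 -1.02] q [-0.21  0.55  1.4  -0.    1.19 -1.38]
[ 0.6367 -0.0203  0.1596] cm: [-0.1   0.06  6.08] dist 0.061
[[302.10966123 265.49531719]] [[290.43864492 303.98126878]]
t 13.48 p [ 0.6356 -0.0206  0.2205] tilt [-0.0018 -0.     -1.    ] grip 0.0273 F [ 0.06 -0.21 -0.72] q [-0.21  0.55  1.4  -0.    1.19 -1.38]
[ 0.6367 -0.0203  0.1596] cm: [-0.1   0.08  6.09] dist 0.061
```

View pics/b1scene.png

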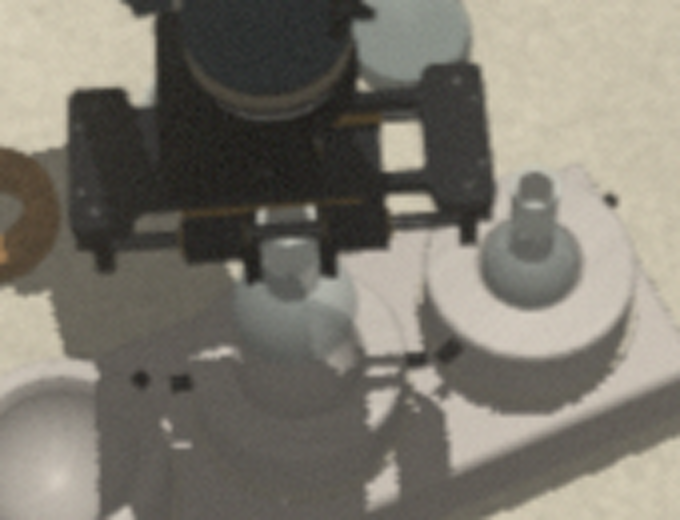

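send_rows(
  deltas=[
    {"tx": -0.1, "ty": 0, "tz": 0.8, "rx": 0, "ry": 0, "rz": 0},
    {"tx": -0.1, "ty": 0, "tz": 2.0, "rx": 0, "ry": 0, "rz": 0},
    {"tx": -0.1, "ty": 0, "tz": 3.2, "rx": 0, "ry": 0, "rz": 0},
    {"tx": -0.1, "ty": 0, "tz": 4.1, "rx": 0, "ry": 0, "rz": 0},
    {"tx": -0.1, "ty": 0, "tz": 4.6, "rx": 0, "ry": 0, "rz": 0},
  ],
)

```text
time: 13.9
position: [0.6364, -0.0207, 0.1725]
tool_rot: [0.199, 0.98, -0.0, -0.002]
ft_force: [-0.8, -0.2, -1.5]
grip_width: 0.0276
```

send_rows(
  deltas=[
    {"tx": 0, "ty": 0, "tz": 0.3, "rx": 0, "ry": 0, "rz": 0},
    {"tx": 0, "ty": 0, "tz": 0.6, "rx": 0, "ry": 0, "rz": 0},
    {"tx": 0, "ty": 0, "tz": 0.9, "rx": 0, "ry": 0, "rz": 0},
    {"tx": 0, "ty": 0, "tz": 1.1, "rx": 0, "ry": 0, "rz": 0},
    {"tx": 0, "ty": 0, "tz": 1.1, "rx": 0, "ry": 0, "rz": 0},
  ],
)

```text
time: 14.32
position: [0.6378, -0.0206, 0.1633]
tool_rot: [0.199, 0.98, 0.0, -0.0]
ft_force: [-0.3, -0.6, -0.4]
grip_width: 0.0275
```

```bash
python3 go.py .6367,-.0203,.1596
```

```text
t 14.32 p [ 0.6378 -0.0206  0.1633] tilt [-2.e-04  1.e-04 -1.e+00] grip 0.0275 F [-0.33 -0.64 -0.38] q [-0.21  0.61  1.45  0.    1.08 -1.38]
[ 0.6367 -0.0203  0.1596] cm: [ 0.11 -0.02  0.37] dist 0.004
```

send_rows(
  deltas=[
    {"tx": 0.05, "ty": 0, "tz": 0.1, "rx": 0, "ry": 0, "rz": 0},
    {"tx": 0.05, "ty": 0, "tz": 0.2, "rx": 0, "ry": 0, "rz": 0},
    {"tx": 0.05, "ty": 0, "tz": 0.3, "rx": 0, "ry": 0, "rz": 0},
    {"tx": 0.05, "ty": 0, "tz": 0.3, "rx": 0, "ry": 0, "rz": 0},
  ],
)

```text
time: 14.65
position: [0.6374, -0.0208, 0.1614]
tool_rot: [0.198, 0.98, -0.0, 0.0]
ft_force: [-1.9, -1.7, 3.1]
grip_width: 0.0273
```

```bash
python3 go.py .6367,-.0203,.1596
```

```text
t 14.65 p [ 0.6374 -0.0208  0.1614] tilt [ 4.e-04 -9.e-04 -1.e+00] grip 0.0273 F [-1.94 -1.68  3.06] q [-0.21  0.61  1.46 -0.    1.07 -1.38]
[ 0.6367 -0.0203  0.1596] cm: [0.09 0.02 0.18] dist 0.002
```

send_rows(
  deltas=[
    {"tx": 0.05, "ty": -0.08, "tz": 0.0, "rx": 0, "ry": 0, "rz": 0},
    {"tx": 0.1, "ty": -0.15, "tz": 0.05, "rx": 0, "ry": 0, "rz": 0},
    {"tx": 0.1, "ty": -0.15, "tz": 0.1, "rx": 0, "ry": 0, "rz": 0},
    {"tx": 0.1, "ty": -0.15, "tz": 0.1, "rx": 0, "ry": 0, "rz": 0},
  ],
)

```text
time: 14.98
position: [0.6362, -0.0217, 0.1601]
tool_rot: [0.199, 0.98, -0.0, 0.0]
ft_force: [-0.9, -0.4, 4.3]
grip_width: 0.0278
```

```bash
python3 go.py .6367,-.0203,.1596
```

```text
t 14.98 p [ 0.6362 -0.0217  0.1601] tilt [ 9.e-04 -6.e-04 -1.e+00] grip 0.0278 F [-0.9  -0.41  4.31] q [-0.21  0.61  1.46 -0.    1.07 -1.38]
[ 0.6367 -0.0203  0.1596] cm: [0.01 0.15 0.05] dist 0.002
```

Seated to within ~0.5 mm; release.

send_rows(
  deltas=[
    {"tx": 0, "ty": 0, "tz": 0, "rx": 0, "ry": 0, "rz": 0},
    {"tx": 0, "ty": 0, "tz": 0, "rx": 0, "ry": 0, "rz": 0},
    {"tx": 0, "ty": 0, "tz": 0, "rx": 0, "ry": 0, "rz": 0},
    {"tx": 0, "ty": 0, "tz": 0, "rx": 0, "ry": 0, "rz": 0},
    {"tx": 0, "ty": 0, "tz": 0, "rx": 0, "ry": 0, "rz": 0},
  ],
  claw=5.5,
)

```text
time: 15.4
position: [0.6357, -0.0212, 0.1591]
tool_rot: [0.199, 0.98, 0.0, -0.0]
ft_force: [0.1, -0.1, 0.6]
grip_width: 0.0513
```

send_rows(
  deltas=[
    {"tx": 0, "ty": 0, "tz": -0.5, "rx": 0, "ry": 0, "rz": 0},
    {"tx": 0, "ty": 0, "tz": -1.5, "rx": 0, "ry": 0, "rz": 0},
    {"tx": 0, "ty": 0, "tz": -3.5, "rx": 0, "ry": 0, "rz": 0},
    {"tx": 0, "ty": 0, "tz": -6.0, "rx": 0, "ry": 0, "rz": 0},
    {"tx": 0, "ty": 0, "tz": -9.0, "rx": 0, "ry": 0, "rz": 0},
  ],
)

```text
time: 15.82
position: [0.635, -0.0212, 0.25]
tool_rot: [0.199, 0.98, 0.0, -0.001]
ft_force: [0.7, -0.7, 0.2]
grip_width: 0.0553
```

```bash
python3 go.py .3425,-.2755,.250;  python3 - <<'E'
from rig import robot
from h import *
for c in ['scene']:
    d=robot.camera(c); i=d['color'][:,:,::-1]
    cv2.imwrite('pics/b2%s.png'%c,cv2.resize(i[190:320,230:400],None,fx=4,fy=4,interpolation=cv2.INTER_CUBIC))
    p=proj(d,[(.637,-.0205,.203),(.644,.1163,.193)]); print(p,(p-[230,190])*4+2)
E
```

```text
t 15.82 p [ 0.635  -0.0212  0.25  ] tilt [-2.6e-03  6.0e-04 -1.0e+00] grip 0.0553 F [ 0.74 -0.66  0.18] q [-0.21  0.52  1.37  0.    1.26 -1.38]
[ 0.3425 -0.2755  0.25  ] cm: [ 17.04 -34.81   0.06] dist 0.388
[[301.83251796 259.77441488]
 [363.33990717 237.16560569]] [[289.33007183 281.0976595 ]
 [535.35962869 190.66242277]]
```

View pics/b2scene.png

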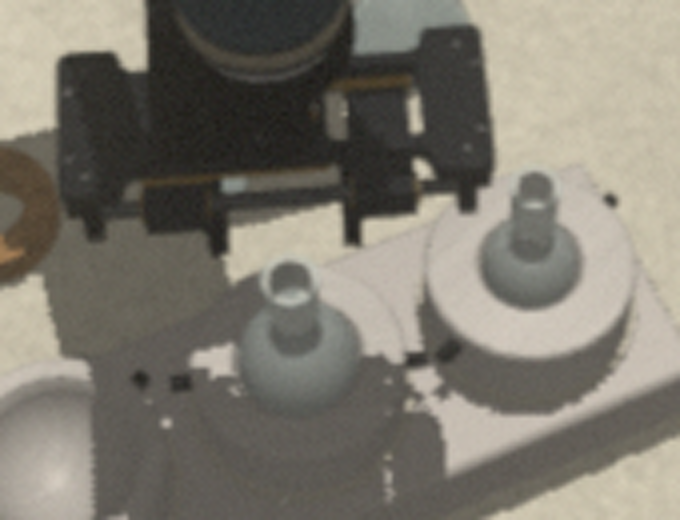

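Both mouths within 1 px of the upright prediction. On to the large flask.

send_rows(
  deltas=[
    {"tx": 0.9, "ty": -1.8, "tz": 0, "rx": 0, "ry": 0, "rz": 0},
    {"tx": 2.3, "ty": -4.7, "tz": 0, "rx": 0, "ry": 0, "rz": 0},
    {"tx": 3.9, "ty": -7.9, "tz": 0, "rx": 0, "ry": 0, "rz": 0},
    {"tx": 5.5, "ty": -11.2, "tz": 0, "rx": 0, "ry": 0, "rz": 0},
    {"tx": 7.1, "ty": -14.5, "tz": 0, "rx": 0, "ry": 0, "rz": 0},
  ],
  claw=6,
)

```text
time: 16.28
position: [0.5132, -0.128, 0.2506]
tool_rot: [0.198, 0.98, -0.0, 0.001]
ft_force: [0.2, -0.8, 0.2]
grip_width: 0.0598
```

send_rows(
  deltas=[
    {"tx": 1.6, "ty": -3.3, "tz": 0, "rx": 0, "ry": 0, "rz": 0},
    {"tx": 3.2, "ty": -6.6, "tz": 0, "rx": 0, "ry": 0, "rz": 0},
    {"tx": 4.8, "ty": -9.9, "tz": 0, "rx": 0, "ry": 0, "rz": 0},
    {"tx": 6.4, "ty": -13.2, "tz": 0, "rx": 0, "ry": 0, "rz": 0},
    {"tx": 8.0, "ty": -16.5, "tz": 0, "rx": 0, "ry": 0, "rz": 0},
  ],
)

```text
time: 16.7
position: [0.3751, -0.2493, 0.2506]
tool_rot: [0.198, 0.98, -0.001, 0.001]
ft_force: [0.5, -0.8, 0.4]
grip_width: 0.0601
```

send_rows(
  deltas=[
    {"tx": 1.3, "ty": -2.7, "tz": 0, "rx": 0, "ry": 0, "rz": 0},
    {"tx": 1.94, "ty": -3.81, "tz": 0.5, "rx": 0, "ry": 0, "rz": 0},
    {"tx": 1.94, "ty": -3.81, "tz": 2, "rx": 0, "ry": 0, "rz": 0},
    {"tx": 1.94, "ty": -3.81, "tz": 3.5, "rx": 0, "ry": 0, "rz": 0},
    {"tx": 1.94, "ty": -3.81, "tz": 4, "rx": 0, "ry": 0, "rz": 0},
  ],
)

```text
time: 17.12
position: [0.3427, -0.2756, 0.209]
tool_rot: [0.199, 0.98, 0.0, -0.0]
ft_force: [0.1, 0.7, -0.1]
grip_width: 0.0605
```

```bash
python3 go.py .3425,-.2755,.114;  python3 - <<'E'
from rig import robot
from h import *
for c in ['scene']:
    d=robot.camera(c); i=d['color'][:,:,::-1]
    cv2.imwrite('pics/c1%s.png'%c,cv2.resize(i[140:280,80:240],None,fx=4,fy=4,interpolation=cv2.INTER_CUBIC))
E
python3 go.py .3425,-.2755,.114
```

```text
t 17.12 p [ 0.3427 -0.2756  0.209 ] tilt [-6.e-04  9.e-04 -1.e+00] grip 0.0605 F [ 0.08  0.74 -0.1 ] q [-0.93  0.3   1.89  0.    0.95 -2.1 ]
[ 0.3425 -0.2755  0.114 ] cm: [ 0.02 -0.    9.5 ] dist 0.095
t 17.17 p [ 0.3427 -0.2752  0.2087] tilt [-0.0013  0.0018 -1.    ] grip 0.0601 F [0.57 1.01 0.17] q [-0.93  0.3   1.89  0.    0.95 -2.1 ]
[ 0.3425 -0.2755  0.114 ] cm: [-0.01 -0.04  9.47] dist 0.095
```

View pics/c1scene.png

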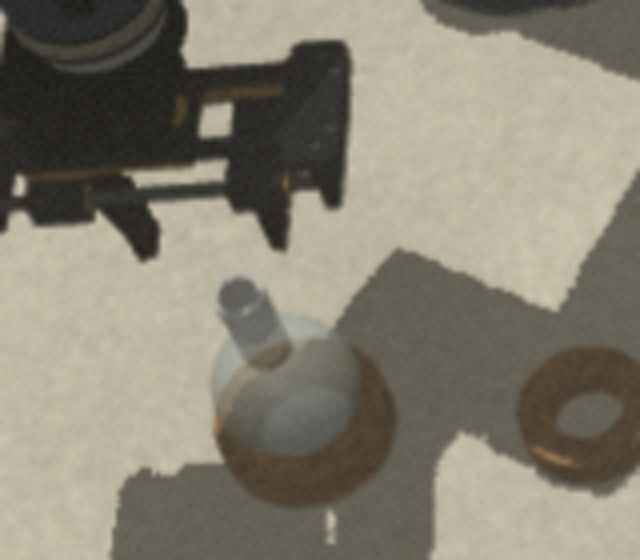

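send_rows(
  deltas=[
    {"tx": 0, "ty": 0, "tz": 1.5, "rx": 0, "ry": 0, "rz": 0},
    {"tx": 0, "ty": 0, "tz": 3.8, "rx": 0, "ry": 0, "rz": 0},
    {"tx": 0, "ty": 0, "tz": 6.1, "rx": 0, "ry": 0, "rz": 0},
    {"tx": 0, "ty": 0, "tz": 8.4, "rx": 0, "ry": 0, "rz": 0},
    {"tx": 0, "ty": 0, "tz": 9.4, "rx": 0, "ry": 0, "rz": 0},
  ],
  squeeze=30,
)

```text
time: 17.58
position: [0.3435, -0.2752, 0.1144]
tool_rot: [0.198, 0.98, 0.001, -0.001]
ft_force: [-0.2, 0.9, 0.5]
grip_width: 0.0601
```

send_rows(
  deltas=[
    {"tx": 0, "ty": 0, "tz": 0, "rx": 0, "ry": 0, "rz": 0},
    {"tx": 0, "ty": 0, "tz": 0, "rx": 0, "ry": 0, "rz": 0},
    {"tx": 0, "ty": 0, "tz": 0, "rx": 0, "ry": 0, "rz": 0},
    {"tx": 0, "ty": 0, "tz": 0, "rx": 0, "ry": 0, "rz": 0},
    {"tx": 0, "ty": 0, "tz": 0, "rx": 0, "ry": 0, "rz": 0},
  ],
  claw=1.5,
)

```text
time: 18.0
position: [0.344, -0.2764, 0.1166]
tool_rot: [0.198, 0.98, -0.001, 0.001]
ft_force: [-0.3, -0.2, 0.6]
grip_width: 0.0347
```

send_rows(
  deltas=[
    {"tx": 0, "ty": 0, "tz": 0, "rx": 0, "ry": 0, "rz": 0},
    {"tx": 0, "ty": 0, "tz": 0, "rx": 0, "ry": 0, "rz": 0},
    {"tx": 0, "ty": 0, "tz": 0, "rx": 0, "ry": 0, "rz": 0},
  ],
)

```text
time: 18.25
position: [0.3437, -0.2761, 0.116]
tool_rot: [0.199, 0.98, -0.0, 0.001]
ft_force: [0.2, -0.6, 1.9]
grip_width: 0.0275
```

```bash
python3 go.py .3425,-.2755,.244 .6285,-.1575,.244
```

```text
t 18.25 p [ 0.3437 -0.2761  0.116 ] tilt [ 9.0e-04 -1.1e-03 -1.0e+00] grip 0.0275 F [ 0.18 -0.61  1.93] q [-0.93  0.47  1.99  0.    0.68 -2.1 ]
[ 0.3425 -0.2755  0.244 ] cm: [  0.12  -0.   -12.8 ] dist 0.128
[ 0.6285 -0.1575  0.244 ] cm: [-2.175e+01  2.200e+01  1.000e-02] dist 0.309
```

send_rows(
  deltas=[
    {"tx": 0, "ty": 0, "tz": -0.8, "rx": 0, "ry": 0, "rz": 0},
    {"tx": 0, "ty": 0, "tz": -2.3, "rx": 0, "ry": 0, "rz": 0},
    {"tx": 0, "ty": 0, "tz": -4.3, "rx": 0, "ry": 0, "rz": 0},
    {"tx": 0, "ty": 0, "tz": -6.8, "rx": 0, "ry": 0, "rz": 0},
    {"tx": 0, "ty": 0, "tz": -9.3, "rx": 0, "ry": 0, "rz": 0},
  ],
)

```text
time: 18.67
position: [0.3427, -0.2747, 0.2094]
tool_rot: [0.199, 0.98, 0.001, -0.001]
ft_force: [1.4, -1.0, -2.1]
grip_width: 0.0275
```

send_rows(
  deltas=[
    {"tx": 0, "ty": 0, "tz": -2.0, "rx": 0, "ry": 0, "rz": 0},
    {"tx": 0, "ty": 0, "tz": -3.0, "rx": 0, "ry": 0, "rz": 0},
    {"tx": -0.9, "ty": 0.9, "tz": -3.5, "rx": 0, "ry": 0, "rz": 0},
    {"tx": -2.6, "ty": 2.6, "tz": -3.5, "rx": 0, "ry": 0, "rz": 0},
    {"tx": -4.7, "ty": 4.8, "tz": -3.5, "rx": 0, "ry": 0, "rz": 0},
  ],
)

```text
time: 19.08
position: [0.4047, -0.2497, 0.2444]
tool_rot: [0.2, 0.98, -0.0, -0.0]
ft_force: [0.7, -0.8, -1.6]
grip_width: 0.0275
```

```bash
python3 go.py .6285,-.1575,.244; python3 - <<'E'
from rig import robot
from h import *
for c in ['scene']:
    d=robot.camera(c); i=d['color'][:,:,::-1]
    cv2.imwrite('pics/c2%s.png'%c,cv2.resize(i[140:340,80:280],None,fx=3,fy=3,interpolation=cv2.INTER_CUBIC))
E
python3 go.py .6285,-.1575,.244
```

```text
t 19.08 p [ 0.4047 -0.2497  0.2444] tilt [-6.e-04 -3.e-04 -1.e+00] grip 0.0275 F [ 0.74 -0.85 -1.58] q [-0.79  0.3   1.77 -0.    1.08 -1.96]
[ 0.6285 -0.1575  0.244 ] cm: [-16.98  17.24   0.03] dist 0.242
t 19.13 p [ 0.4104 -0.2479  0.2445] tilt [ 6.4e-03  7.0e-04 -1.0e+00] grip 0.0276 F [ 4.52  0.04 -1.  ] q [-0.78  0.3   1.76  0.01  1.07 -1.95]
[ 0.6285 -0.1575  0.244 ] cm: [-16.56  16.83   0.2 ] dist 0.236
```

View pics/c2scene.png

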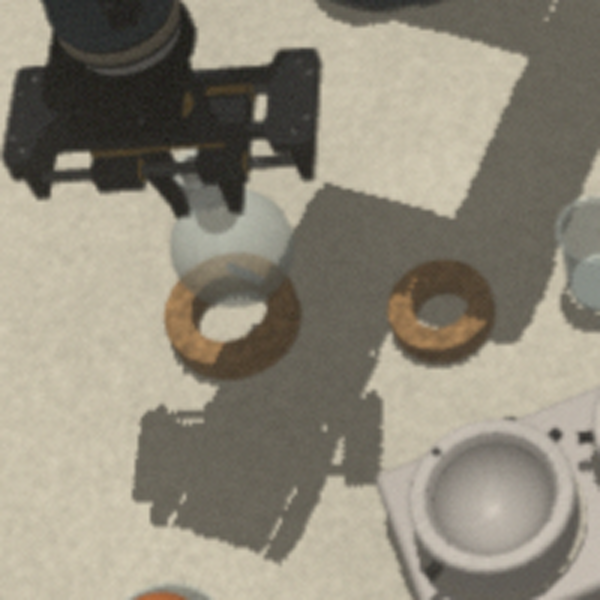

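send_rows(
  deltas=[
    {"tx": -1.0, "ty": 1.0, "tz": 0, "rx": 0, "ry": 0, "rz": 0},
    {"tx": -3.0, "ty": 3.0, "tz": 0, "rx": 0, "ry": 0, "rz": 0},
    {"tx": -5.0, "ty": 5.1, "tz": 0, "rx": 0, "ry": 0, "rz": 0},
    {"tx": -7.0, "ty": 7.1, "tz": 0, "rx": 0, "ry": 0, "rz": 0},
    {"tx": -9.0, "ty": 9.1, "tz": 0, "rx": 0, "ry": 0, "rz": 0},
  ],
)

```text
time: 19.55
position: [0.524, -0.1999, 0.2435]
tool_rot: [0.199, 0.98, 0.0, -0.001]
ft_force: [0.4, -0.0, -2.0]
grip_width: 0.0276
```

send_rows(
  deltas=[
    {"tx": -2.0, "ty": 2.0, "tz": 0, "rx": 0, "ry": 0, "rz": 0},
    {"tx": -4.0, "ty": 4.0, "tz": 0, "rx": 0, "ry": 0, "rz": 0},
    {"tx": -5.8, "ty": 5.9, "tz": 0, "rx": 0, "ry": 0, "rz": 0},
    {"tx": -7.2, "ty": 7.3, "tz": 0, "rx": 0, "ry": 0, "rz": 0},
    {"tx": -7.9, "ty": 8.1, "tz": 0, "rx": 0, "ry": 0, "rz": 0},
  ],
)

```text
time: 19.97
position: [0.6295, -0.1558, 0.2432]
tool_rot: [0.198, 0.98, 0.0, -0.0]
ft_force: [0.6, -0.2, -1.9]
grip_width: 0.0275
```

send_rows(
  deltas=[
    {"tx": 0, "ty": 0, "tz": 0, "rx": 0, "ry": 0, "rz": 0},
    {"tx": 0, "ty": 0, "tz": 0, "rx": 0, "ry": 0, "rz": 0},
    {"tx": 0, "ty": 0, "tz": 0, "rx": 0, "ry": 0, "rz": 0},
  ],
)

```text
time: 20.22
position: [0.6264, -0.1575, 0.2432]
tool_rot: [0.199, 0.98, -0.0, -0.001]
ft_force: [-0.4, 0.2, -1.5]
grip_width: 0.0271
```

```bash
python3 go.py .6285,-.1575,.177;  python3 - <<'E'
from rig import robot
from h import *
for c in ['scene']:
    d=robot.camera(c); i=d['color'][:,:,::-1]
    cv2.imwrite('pics/c3%s.png'%c,cv2.resize(i[200:350,180:360],None,fx=4,fy=4,interpolation=cv2.INTER_CUBIC))
    o=robot.get_obs()['position']; p=proj(d,[o[0],o[1],o[2]-.0995+.0425]); print(p,(p-[180,200])*4+2)
E
python3 go.py .6285,-.1575,.177
```

```text
t 20.22 p [ 0.6264 -0.1575  0.2432] tilt [-2.4e-03  3.0e-04 -1.0e+00] grip 0.0271 F [-0.4   0.25 -1.51] q [-0.42  0.54  1.35 -0.    1.26 -1.59]
[ 0.6285 -0.1575  0.177 ] cm: [-0.21  0.08  6.62] dist 0.066
[[237.37879521 288.32838287]] [[231.51518084 355.31353147]]
t 20.27 p [ 0.6265 -0.1577  0.2434] tilt [-1.9e-03  3.0e-04 -1.0e+00] grip 0.0276 F [-0.34 -0.96 -0.9 ] q [-0.42  0.54  1.35 -0.    1.25 -1.59]
[ 0.6285 -0.1575  0.177 ] cm: [-0.19  0.1   6.64] dist 0.066
```

View pics/c3scene.png

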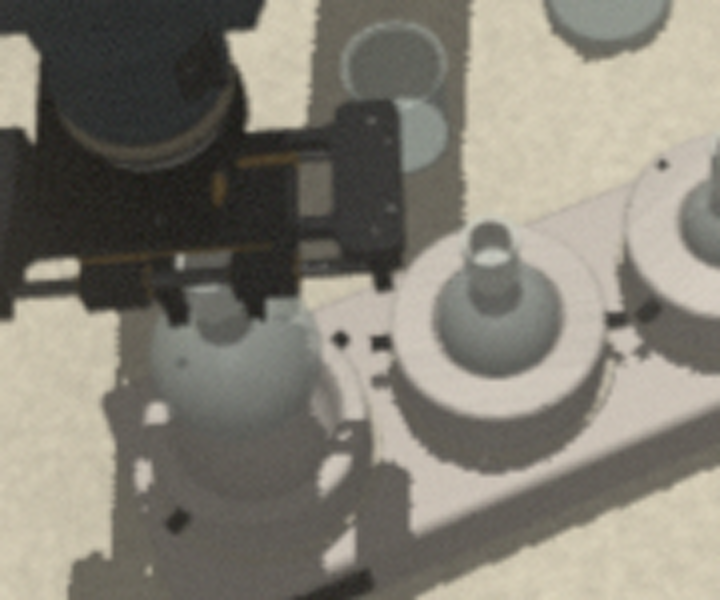

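send_rows(
  deltas=[
    {"tx": -0.15, "ty": -0.02, "tz": 0.8, "rx": 0, "ry": 0, "rz": 0},
    {"tx": -0.15, "ty": -0.02, "tz": 2.0, "rx": 0, "ry": 0, "rz": 0},
    {"tx": -0.15, "ty": -0.02, "tz": 3.4, "rx": 0, "ry": 0, "rz": 0},
    {"tx": -0.15, "ty": -0.02, "tz": 4.3, "rx": 0, "ry": 0, "rz": 0},
    {"tx": -0.15, "ty": -0.02, "tz": 4.8, "rx": 0, "ry": 0, "rz": 0},
  ],
)

```text
time: 20.68
position: [0.6278, -0.158, 0.1937]
tool_rot: [0.199, 0.98, 0.0, -0.002]
ft_force: [0.4, -0.1, -1.4]
grip_width: 0.0275
```

send_rows(
  deltas=[
    {"tx": 0, "ty": 0, "tz": 0.3, "rx": 0, "ry": 0, "rz": 0},
    {"tx": 0, "ty": 0, "tz": 0.6, "rx": 0, "ry": 0, "rz": 0},
    {"tx": 0, "ty": 0, "tz": 0.9, "rx": 0, "ry": 0, "rz": 0},
    {"tx": 0, "ty": 0, "tz": 1.2, "rx": 0, "ry": 0, "rz": 0},
    {"tx": 0, "ty": 0, "tz": 1.3, "rx": 0, "ry": 0, "rz": 0},
  ],
)

```text
time: 21.1
position: [0.6294, -0.1579, 0.1824]
tool_rot: [0.199, 0.98, -0.0, 0.0]
ft_force: [-1.2, 0.2, -2.8]
grip_width: 0.0275
```

```bash
python3 go.py .628,-.1580,.177
```

```text
t 21.1 p [ 0.6294 -0.1579  0.1824] tilt [ 1.e-04 -0.e+00 -1.e+00] grip 0.0275 F [-1.22  0.22 -2.85] q [-0.42  0.6   1.41 -0.    1.13 -1.59]
[ 0.628 -0.158  0.177] cm: [ 0.12 -0.06  0.54] dist 0.006
```

send_rows(
  deltas=[
    {"tx": 0.05, "ty": -0.03, "tz": 0.1, "rx": 0, "ry": 0, "rz": 0},
    {"tx": 0.1, "ty": -0.06, "tz": 0.2, "rx": 0, "ry": 0, "rz": 0},
    {"tx": 0.1, "ty": -0.06, "tz": 0.3, "rx": 0, "ry": 0, "rz": 0},
    {"tx": 0.1, "ty": -0.06, "tz": 0.3, "rx": 0, "ry": 0, "rz": 0},
  ],
)

```text
time: 21.43
position: [0.6281, -0.1581, 0.1795]
tool_rot: [0.199, 0.98, -0.0, -0.0]
ft_force: [-0.3, 0.0, -1.0]
grip_width: 0.0277
```

```bash
python3 go.py .628,-.1580,.177
```

```text
t 21.43 p [ 0.6281 -0.1581  0.1795] tilt [-1.e-04  0.e+00 -1.e+00] grip 0.0277 F [-0.31  0.04 -0.99] q [-0.42  0.61  1.41 -0.    1.12 -1.59]
[ 0.628 -0.158  0.177] cm: [0.01 0.   0.25] dist 0.003
```

send_rows(
  deltas=[
    {"tx": 0, "ty": 0, "tz": 0.08, "rx": 0, "ry": 0, "rz": 0},
    {"tx": 0, "ty": 0, "tz": 0.16, "rx": 0, "ry": 0, "rz": 0},
    {"tx": 0, "ty": 0, "tz": 0.22, "rx": 0, "ry": 0, "rz": 0},
    {"tx": 0, "ty": 0, "tz": 0.22, "rx": 0, "ry": 0, "rz": 0},
  ],
)

```text
time: 21.77
position: [0.6286, -0.1585, 0.1787]
tool_rot: [0.199, 0.98, -0.0, 0.001]
ft_force: [-0.8, -0.7, 5.1]
grip_width: 0.0275
```

```bash
python3 go.py .628,-.1580,.177
```

```text
t 21.77 p [ 0.6286 -0.1585  0.1787] tilt [ 0.0015 -0.001  -1.    ] grip 0.0275 F [-0.84 -0.69  5.1 ] q [-0.42  0.61  1.41 -0.    1.12 -1.59]
[ 0.628 -0.158  0.177] cm: [0.08 0.02 0.17] dist 0.002
```

send_rows(
  deltas=[
    {"tx": 0.05, "ty": -0.05, "tz": 0, "rx": 0, "ry": 0, "rz": 0},
    {"tx": 0.05, "ty": -0.05, "tz": 0, "rx": 0, "ry": 0, "rz": 0},
  ],
)

```text
time: 21.93
position: [0.6284, -0.1586, 0.1787]
tool_rot: [0.199, 0.98, -0.0, 0.001]
ft_force: [-1.3, 1.2, 5.3]
grip_width: 0.0274
```

send_rows(
  deltas=[
    {"tx": 0, "ty": 0, "tz": 0, "rx": 0, "ry": 0, "rz": 0},
    {"tx": 0, "ty": 0, "tz": 0, "rx": 0, "ry": 0, "rz": 0},
    {"tx": 0, "ty": 0, "tz": 0, "rx": 0, "ry": 0, "rz": 0},
    {"tx": 0, "ty": 0, "tz": 0, "rx": 0, "ry": 0, "rz": 0},
    {"tx": 0, "ty": 0, "tz": 0, "rx": 0, "ry": 0, "rz": 0},
  ],
  claw=5.5,
)

```text
time: 22.35
position: [0.6273, -0.1582, 0.1769]
tool_rot: [0.199, 0.98, 0.0, -0.0]
ft_force: [0.4, -0.1, 0.4]
grip_width: 0.0512
```

send_rows(
  deltas=[
    {"tx": 0, "ty": 0, "tz": -0.5, "rx": 0, "ry": 0, "rz": 0},
    {"tx": 0, "ty": 0, "tz": -1.5, "rx": 0, "ry": 0, "rz": 0},
    {"tx": 0, "ty": 0, "tz": -3.5, "rx": 0, "ry": 0, "rz": 0},
    {"tx": 0, "ty": 0, "tz": -6.0, "rx": 0, "ry": 0, "rz": 0},
    {"tx": 0, "ty": 0, "tz": -9.0, "rx": 0, "ry": 0, "rz": 0},
  ],
)

```text
time: 22.77
position: [0.6267, -0.158, 0.2677]
tool_rot: [0.199, 0.98, 0.0, -0.001]
ft_force: [0.1, 0.0, -0.2]
grip_width: 0.0547
```

send_rows(
  deltas=[
    {"tx": 2, "ty": -2.2, "tz": 0, "rx": 0, "ry": 0, "rz": 0},
    {"tx": 4.5, "ty": -4.7, "tz": 0, "rx": 0, "ry": 0, "rz": 0},
    {"tx": 7, "ty": -7.2, "tz": 0, "rx": 0, "ry": 0, "rz": 0},
    {"tx": 9.5, "ty": -9.7, "tz": 0, "rx": 0, "ry": 0, "rz": 0},
    {"tx": 12, "ty": -12.2, "tz": 0, "rx": 0, "ry": 0, "rz": 0},
  ],
)

```text
time: 23.18
position: [0.4683, -0.2244, 0.2685]
tool_rot: [0.198, 0.98, -0.0, 0.001]
ft_force: [-0.1, -1.2, 0.5]
grip_width: 0.0551
```

send_rows(
  deltas=[
    {"tx": 2, "ty": -2.2, "tz": 0, "rx": 0, "ry": 0, "rz": 0},
    {"tx": 4.5, "ty": -4.7, "tz": 0, "rx": 0, "ry": 0, "rz": 0},
    {"tx": 7, "ty": -7.2, "tz": 0, "rx": 0, "ry": 0, "rz": 0},
    {"tx": 7.5, "ty": -7.7, "tz": 0, "rx": 0, "ry": 0, "rz": 0},
    {"tx": 7.5, "ty": -7.7, "tz": 0, "rx": 0, "ry": 0, "rz": 0},
  ],
)

```text
time: 23.6
position: [0.3691, -0.2666, 0.2684]
tool_rot: [0.2, 0.98, -0.0, 0.0]
ft_force: [0.4, -0.1, 0.2]
grip_width: 0.0549
```

```bash
python3 go.py;  python3 - <<'E'
from rig import robot
from h import *
for c,b in [('scene',(190,340,200,400)),('top',(90,240,230,500))]:
    d=robot.camera(c); i=d['color'][:,:,::-1]
    np.savez(c+'9.npz',**{k:np.array(v) for k,v in d.items()})
    k=4 if c=='scene' else 2.9
    cv2.imwrite('pics/d%s.png'%c,cv2.resize(i[b[0]:b[1],b[2]:b[3]],None,fx=k,fy=k,interpolation=cv2.INTER_CUBIC))
    p=proj(d,[(.629,-.157,.2195),(.6367,-.0203,.203),(.644,.1165,.193)]); print(c,((p-[b[2],b[0]]+.5)*k).round(1))
    for l in ['conical','beaker','bottle']: print(l,[np.round(x['xy'],1) for x in robot.outline_of(l,c)][:1])
E
```

```text
t 23.6 p [ 0.3691 -0.2666  0.2684] tilt [ 7.0e-04 -1.1e-03 -1.0e+00] grip 0.0549 F [ 0.44 -0.05  0.24] q [-0.87  0.24  1.78 -0.    1.12 -2.04]
scene [[144.9 369.6]
 [409.4 280.5]
 [655.7 190.5]]
conical [array([330.3, 193.9])]
beaker [array([281. , 223.6])]
bottle [array([463.6, 188.4])]
top [[662.  175.4]
 [414.6 168.2]
 [173.4 160.9]]
conical [array([272.4, 280. ])]
beaker [array([349.3, 266.8])]
bottle [array([127.1, 194.6])]
```

View pics/dscene.png

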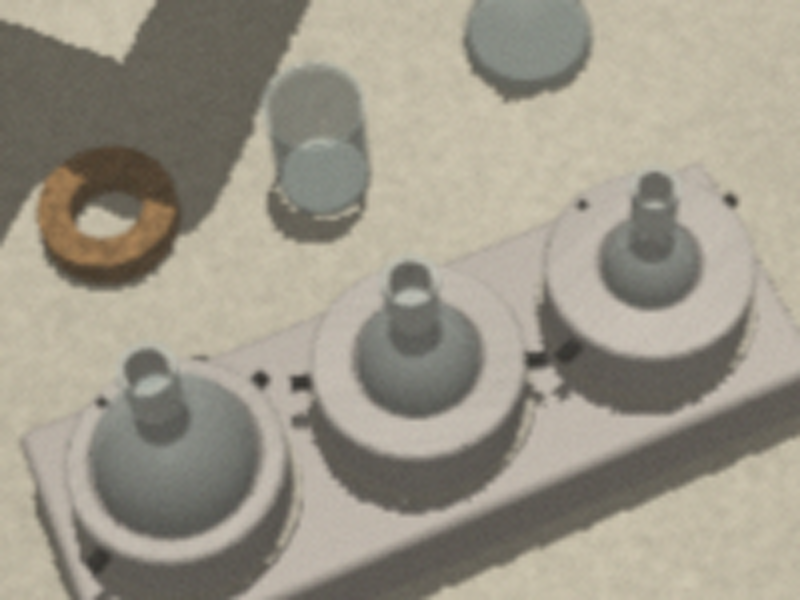

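View pics/dtop.png

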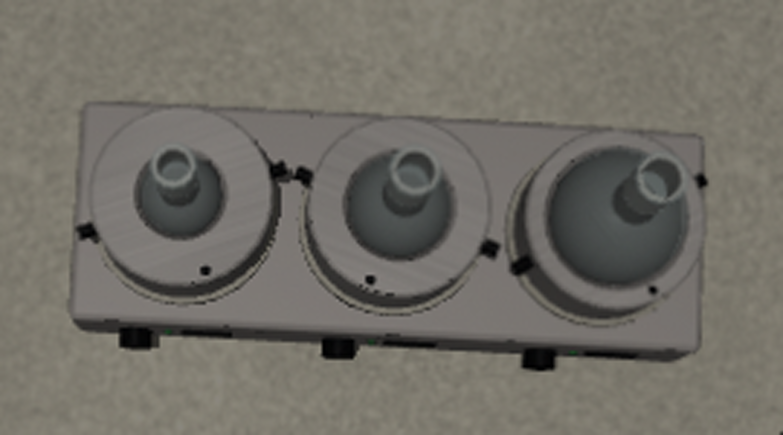

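The mouths in both views lie within about 2 px of where upright, seated flasks should be, and the other glassware hasn't moved. Handing in.

```bash
python3 -c "
from rig import robot
print(robot.hand_in())"
```

```text
the job is handed in; nothing more can be done
None
```

I moved all three round-bottom flasks from their cork rings into the heating blocks of their own size and handed the job in at about 24 s of robot time. The hand-in reports no verdict, so the checks below are all I have.

- **Setting down:** I lowered each flask slowly until the wrist felt about 4–7 N, then released it. At that point each was within 1–2 mm of its expected seated height, and the tool dropped back to zero load once the jaws opened.
- **Final pictures:** In both cameras the three flask mouths lie within about 2 px of where upright, seated flasks should appear. That puts the necks within a few degrees of vertical.
- **Other glassware:** In the top view the conical flask, beaker and jar are within about 2 px of where they started. In the scene view the conical and beaker read about 3–4.5 px off. I put that down to network scatter, since nothing touched them.
- **Robot:** The arm is parked clear of everything, with its TCP 0.27 m above the bench.
- **Small disagreements:** The two cameras differ by 2–3 mm on the block positions. In the scene view the held flasks appeared 2–3 mm off the predicted place. The small flask's mouth is about 2 px (roughly 4 mm) off in the top view but on target in the scene view.
- **Not measured:** I did not read the final seating depth directly. It comes from the contact height and the matching mouth positions.

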